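# Vacuum-seal the food-sample canisters

### The arm

A 6-joint arm with a two-finger parallel gripper is mounted at the origin on the work surface. World frame = base frame: x ahead of the robot, y to its left, z up, the work surface at z = 0. Lengths are in m, angles in rad, forces in N, time in s.
With the tool pointing down it reaches from about 0.3 to 0.875 m from the base axis. Payload 4.2 kg.
Tool frame: the origin (TCP) lies midway between the tips of the shut fingers; the grasp point (between the pads) lies 19 mm behind it; z points along the fingers, y is the direction in which the jaws open and shut (so a half turn about z gives the same grasp; the last joint's range is limited). The gripper opens to 85 mm and grips with 20 to 120 N. Pads are 22 mm wide; open, the fingers measure 114 mm over their backs; the gripper's body (76 mm by 85 mm) begins 54 mm behind the grasp point. The pads swing forward as they close: fully open they stand 13 mm farther back than shut.
Start: joints at [1.204, 0.32, 1.565, -0, 1.257, -0.02], TCP at [0.195, 0.541, 0.231] pointing down, gripper open.
Joint ranges: [-3.11, 3.11], [-0.84, 2.01], [0.21, 2.61], [-1.34, 4.49], [0.05, 2.63], [-2.56, 2.56]. Speed limits (rad/s): [2.57, 2.57, 3.14, 3.14, 3.14, 3.14].

### API

Orientations are given as a unit quaternion [x, y, z, w].
In Python, from plant import manip gives the robot as it stands.
- The arm moves only by the shell command python3 -m handwheel 'ROWS' [FORCE]. ROWS is JSON, a list of rows, each a list of 7 numbers: the shift along the tool's x, y, z in mm, then the turn, a rotation vector about the tool's x, y, z in degrees, then the finger opening in mm, from 0 to 85.4. In form: [[x, y, z, wx, wy, wz, gripper], ...]. A call has 1 to 8 rows; each row shifts and turns the commanded pose from where the row before left it, along the tool's axes as they then stand; what a row does not reach is not made up. A row lasts 1/10 s, in which the tool goes at most 50 mm and 8.59 degrees, less where a joint would pass 70% of its speed; a pose out of reach is approached as far as the arm can. A call with a gripper value outside its range is refused whole. The fingers move at their own pace and stop on an object; FORCE is the grip in N (left out, the last holds). Time passes only in rows, so rows that do not move let the fingers close. It gives the time, the measured TCP pose, the force and the opening at its end, in the units of the state.
- manip.observe(): the state, without advancing time (a new reading comes with each control period).
- manip.grab_frame(name): name is "scene" or "top"; returns a dict with "frame" (420x560x3 uint8, red, green, blue), "depth" (420x560 float32, m along the optical axis (not along the pixel's ray), 0 where there is no reading), "vfov" (degrees; the focal length in pixels is half the picture's height over the tangent of half this angle, whatever the lens; pixels are square), "cx", "cy" (the principal point, pixels), "distortion" ([k1, k2, p1, p2, k3] as OpenCV has them; the pictures are not rectified), "position" and "orientation" of the camera in the world. Camera axes: x right, y down, z forward; pixel columns grow to the right and rows downward; lengths in m; the calibration is good to about 2 mm. A picture is of the moment at which its call begins.
- manip.hand_in(): hands the job in, once; it reports no verdict.
Trained networks look in a picture, given as the dict that the camera call returned (one of the last four; its "shot" number tells which), for a name from the list of things; names that differ only in an ending like _2 or _b are one class to them, and where a whole thing is asked for, a point or a joint stands for the part that bears it (a point fixed in the world has none). Each returns a list of dicts, best first, with "conf" (0 to 1); they miss things now and then, are a little off and sometimes report something else, mostly with a low value. They report only what shows in the picture. A call takes as long as a camera call.
- manip.boxes_of(target, picture): "rect" ([left, top, right, bottom] in pixels, round what is visible of it).
- manip.outline_of(target, picture): "region" (420x560 bool, what is visible of it) and "rect" ([left, top, right, bottom] in pixels, round what is visible of it).
- manip.landmark_of(target, picture): "uv" ([column, row] in pixels: a listed point, or the origin of a listed thing).
The state is a dict: "t": time; "joints": joint angles; "dq": joint speeds; "joint_efforts": joint torques, N m; "position": TCP position; "eef_rot": TCP orientation; "contact_force": force on the tool from outside, world axes, zero at the start; "wrist_torque": the same for the moment, N m; "finger_gap": finger opening in m.
Only numpy, scipy, OpenCV 4.12 (cv2) and the standard library are available. Lean on these libraries where they do the work, as an engineer would, in place of code of your own. Each camera call takes 0.05 s, during which the arm holds its last target.

### The job

Use the tray puller to hook the near rim of the red basket at the far side of the table and drag it in until it stands level with the middle of the vacuum sealer's chamber, then lay the puller back down flat on the table. Stand every canister from the basket in the sealer's chamber, press the lid fully shut and keep it shut for three seconds, then ease the spring-loaded lid slowly all the way back up to its stop, never letting it fly open. Finally stand all the canisters upright in the basket again, without knocking any over on the way or disturbing the bowls, the ladle and the spray bottle.

Things in the scene. Friction and masses are not known exactly. Their poses are not given: they have to be found in the camera images.
- sealer: Bench-top chamber vacuum sealer, steel, fixed. Origin on the table under the middle of its chamber; x to its rear (hinge side), y to its left seen from the robot, z up. Chamber open on top: 160 (x) x 260 (y) mm inside, walls 18 mm, rim 90 mm above the table; outside 196 x 296 mm; a rear housing 86 mm high runs on to x = +218 mm.
- chamber_floor (a point): Middle of the chamber's floor, 31 mm above the table (60 mm below the rim), axes as the sealer's. Three canisters fit side by side along y, at about x 0, y -80, 0 and +80 mm; the shut dome leaves 105 mm over the floor.
- lid (a joint): Clear domed lid, hinged at the chamber's rear edge: 0 = shut on the rim, 1.45 rad = up against its stop, almost upright (free edge leaning towards the robot). Springs push it up all the way: about 9 N at the bar keep it shut, 1.5 N near the stop; let go when shut it flies open. Turns about the sealer's y at point lid_hinge; rising, the bar goes up and away from the robot. It starts up.
- lid_bar (a point): Middle of the black round bar at the lid's free edge: 12 mm thick, 150 mm long along the sealer's y, 245 mm from the hinge line, 41 mm clear of the lid's edge, so fingers fit on both sides of it at any lid angle and it may turn in the grip. Lid shut: at (-145, 0, 96) mm in the sealer's frame; fully up: about 336 mm above the table.
- lid_hinge (a point): Point on the lid's hinge line, in its middle: at (100, 0, 92) mm in the sealer's frame. The hinge line runs along the sealer's y.
- basket: Red plastic basket, loose, open on top, 130 (x) x 250 (y) x 40 mm high, walls 5 mm (top rim 8 mm), floor 4 mm, 0.35 kg. Origin under its middle; x points away from the robot, so the near rim is at x = -65 mm. It starts at the table's far side, the canisters in it in a row along y, about 10 mm behind its middle, with a gap of about 40 mm between near wall and canisters.
- puller_grip (a point): Tray puller (hook tool), loose, 0.18 kg, lying flat: wooden handle 100 x 28 wide x 44 mm high; the point is half-way along it, 24 mm above its flat underside, z up. A steel rod 8 mm thick runs along the point's x, 36 mm above the underside, to a flat lip turned down at x = +160 mm: 26 mm wide (y), 4 mm thick (x), its lower edge 2 mm above the level of the underside.
- puller_lip (a point): Lower edge of the puller's steel lip, in its middle (160 mm along x from the grip point).
- can_blue_c (a point): Steel food-sample canister with a blue lid, upright cylinder 60 mm across, 80 mm tall (a flat 3 mm valve button on top), 0.15 to 0.31 kg; the point is its centre, 40 mm above its underside, z along its axis. It may be absent. Sides can be gripped at any height.
- can_green_c (a point): Steel food-sample canister with a green lid, upright cylinder 60 mm across, 80 mm tall (a flat 3 mm valve button on top), 0.15 to 0.31 kg; the point is its centre, 40 mm above its underside, z along its axis. It may be absent. Sides can be gripped at any height.
- can_yellow_c (a point): Steel food-sample canister with a yellow lid, upright cylinder 60 mm across, 80 mm tall (a flat 3 mm valve button on top), 0.15 to 0.31 kg; the point is its centre, 40 mm above its underside, z along its axis. It may be absent. Sides can be gripped at any height.
- ladle: Steel ladle lying on the table, 190 mm long; not needed. Origin under its middle.
- bowl1: Steel bowl, 116 mm; not needed. Origin under its middle.
- bowl2: Steel bowl, 124 mm; not needed. Origin under its middle.
- bowl3: Steel bowl with spoons, 120 mm; not needed. Origin under its middle.
- bowl4: Steel bowl, 110 mm; not needed. Origin under its middle.
- spray: Spray bottle, 72 mm across, 220 mm tall; not needed. Origin under its middle.

How it is judged:
On the way, in this order (a step that is already met when the one before it is completed fails the run):
1. the basket has been dragged in level with the sealer's chamber with the puller (centre nearer than x = 0.66 m, puller hooked on it) (contact force between puller and basket above 0.3 N and world x of basket below 0.66 m), for 0.05 s.
2. every canister stands upright in the chamber, the lid being up (x of can_blue_c in the frame of sealer between -0.056 and 0.056 m and y of can_blue_c in the frame of sealer between -0.106 and 0.106 m and z of can_blue_c in the frame of sealer between 0.055 and 0.085 m and angle between each of can_blue_c, can_green_c, can_yellow_c's own z axis and vertical below 0.15 rad and x of can_green_c in the frame of sealer between -0.056 and 0.056 m and y of can_green_c in the frame of sealer between -0.106 and 0.106 m and z of can_green_c in the frame of sealer between 0.055 and 0.085 m and x of can_yellow_c in the frame of sealer between -0.056 and 0.056 m and y of can_yellow_c in the frame of sealer between -0.106 and 0.106 m and z of can_yellow_c in the frame of sealer between 0.055 and 0.085 m and value of joint lid above 1.2 rad), for 0.2 s.
3. the lid is held fully shut (within 0.04 rad) for 2.5 s over the canisters (x of can_blue_c in the frame of sealer between -0.056 and 0.056 m and y of can_blue_c in the frame of sealer between -0.106 and 0.106 m and z of can_blue_c in the frame of sealer between 0.055 and 0.085 m and angle between each of can_blue_c, can_green_c, can_yellow_c's own z axis and vertical below 0.15 rad and x of can_green_c in the frame of sealer between -0.056 and 0.056 m and y of can_green_c in the frame of sealer between -0.106 and 0.106 m and z of can_green_c in the frame of sealer between 0.055 and 0.085 m and x of can_yellow_c in the frame of sealer between -0.056 and 0.056 m and y of can_yellow_c in the frame of sealer between -0.106 and 0.106 m and z of can_yellow_c in the frame of sealer between 0.055 and 0.085 m and value of joint lid below 0.04 rad), for 2.5 s.
4. the lid is back up at its stop (beyond 1.35 rad) (value of joint lid above 1.35 rad), for 0.2 s.
At the end, for the whole second after the job is handed in: Every canister present stands upright (within 0.15 rad) in the basket, the basket flat on the table with its centre nearer than x = 0.68 m, the lid up beyond 1.35 rad, and the puller lying flat on the table itself (within 0.15 rad, grip site lower than 27 mm), not in the basket (x of can_blue_c in the frame of basket between -0.045 and 0.045 m and y of can_blue_c in the frame of basket between -0.105 and 0.105 m and z of can_blue_c in the frame of basket between 0.034 and 0.056 m and angle between each of can_blue_c, can_green_c, can_yellow_c, puller_grip's own z axis and vertical below 0.15 rad and x of can_green_c in the frame of basket between -0.045 and 0.045 m and y of can_green_c in the frame of basket between -0.105 and 0.105 m and z of can_green_c in the frame of basket between 0.034 and 0.056 m and x of can_yellow_c in the frame of basket between -0.045 and 0.045 m and y of can_yellow_c in the frame of basket between -0.105 and 0.105 m and z of can_yellow_c in the frame of basket between 0.034 and 0.056 m and value of joint lid above 1.35 rad and world x of basket below 0.68 m and angle between basket's own z axis and vertical below 0.1 rad and height (world z) of basket below 0.01 m and height (world z) of puller_grip below 0.027 m); the robot touches nothing.
It fails at once if the lid flies up (faster than 1.5 rad/s) (velocity of joint lid above 1.5 rad/s).
It fails at once if a canister is knocked over (tilted more than 0.8 rad) (angle between any of can_blue_c, can_green_c, can_yellow_c's own z axis and vertical above 0.8 rad).
It fails at once if a bystander (ladle, bowl, spray bottle) is moved more than 5 cm or tipped (distance of any of ladle, bowl1, bowl2, bowl3, bowl4, spray from where it was at the start of the episode above 0.05 m or angle between any of ladle, bowl1, bowl2, bowl3, bowl4, spray's own z axis and vertical above 0.5 rad).
Of can_blue, can_green, can_yellow only 2 to 3 are there at a start; the rules pass over those that are not, and their reading is None.
At some moment in a run one of basket, puller may be knocked a few centimetres aside while the robot is not near it.
It also fails if it takes over 210 s, if anything falls off the work surface, if the arm or the gripper's body presses on something with over 40 N, if the wrist force passes 120 N, or if a joint passes its speed limit or range.

## Working session

There is one attempt and no reset: what is moved stays moved. The work goes in short steps, Python scripts to look and compute and a shell command to move; the robot and the scene stay as the last step left them, time stands still between calls to the robot, and variables do not carry over. Pictures are saved under pics/ and viewed, and the job is handed in when it is done.

```bash
ls; mkdir -p pics
cat > h.py <<'E'
import numpy as np, cv2
from scipy.spatial.transform import Rotation as R
from plant import manip
def K(p):
    h=p["frame"].shape[0]; f=h/2/np.tan(np.radians(p["vfov"])/2)
    return np.array([[f,0,p["cx"]],[0,f,p["cy"]],[0,0,1.]])
def ray(p,uv):
    q=cv2.undistortPoints(np.array(uv,float).reshape(-1,1,2),K(p),np.array(p["distortion"],float)).reshape(-1,2)
    return np.c_[q,np.ones(len(q))]
def cR(p): return R.from_quat(p["orientation"]).as_matrix()
def onz(p,uv,z):
    d=ray(p,uv)@cR(p).T; o=np.array(p["position"]); s=(z-o[2])/d[:,2]
    return o+d*s[:,None]
def cloud(p,mask=None):
    D=p["depth"]; m=D>0
    if mask is not None: m&=mask
    v,u=np.nonzero(m)
    return (ray(p,np.c_[u,v])*D[v,u][:,None])@cR(p).T+np.array(p["position"])
def proj(p,X):
    X=np.atleast_2d(X); Rm=cR(p); c=(X-np.array(p["position"]))@Rm
    return cv2.projectPoints(c,np.zeros(3),np.zeros(3),K(p),np.array(p["distortion"],float))[0].reshape(-1,2)
def shot(n,name):
    p=manip.grab_frame(n); cv2.imwrite("pics/"+name+".png",p["frame"][:,:,::-1]); return p
def st():
    s=manip.observe(); print({k:np.round(s[k],4).tolist() for k in ("t","joints","position","eef_rot","contact_force","finger_gap")})
    return s
E
python3 - <<'E'
from h import *
st()
for n in ("scene","top"):
    p=shot(n,n+"0"); print(n,p["position"],p["vfov"],p["distortion"])
    print(np.round(cR(p),3).tolist())
    for t in ["sealer","chamber_floor","lid_bar","lid_hinge","basket","puller_grip","puller_lip","can_blue_c","can_green_c","can_yellow_c","ladle","bowl1","bowl2","bowl3","bowl4","spray"]:
        l=manip.landmark_of(t,p)[:2]; print(t,[(np.round(a["uv"],1).tolist(),round(a["conf"],2)) for a in l])
E
```

```text
pics
{'t': 0.0, 'joints': [1.204, 0.3203, 1.5657, -0.0, 1.2574, -0.02], 'position': [0.1953, 0.5403, 0.2305], 'eef_rot': [0.1725, 0.985, -0.0009, -0.0002], 'contact_force': [0.4293, -0.4309, 1.5306], 'finger_gap': 0.0854}
scene [0.3544692  1.08823295 1.25559253] 46.28492828792493 [0.0059277 0.        0.        0.        0.       ]
[[-0.98, -0.146, 0.133], [-0.197, 0.701, -0.685], [0.007, -0.698, -0.716]]
sealer [([287.8, 179.6], 0.81)]
chamber_floor [([285.9, 177.2], 0.89)]
lid_bar [([264.6, 103.3], 0.67)]
lid_hinge [([261.0, 156.1], 0.56)]
basket [([210.7, 272.0], 0.65)]
puller_grip [([280.0, 344.3], 0.64), ([200.7, 280.2], 0.54)]
puller_lip [([212.7, 269.4], 0.57)]
can_blue_c [([208.1, 263.9], 0.82), ([302.3, 242.8], 0.32)]
can_green_c [([201.2, 279.4], 0.73)]
can_yellow_c [([210.8, 240.3], 0.72)]
ladle [([301.7, 240.2], 0.73)]
bowl1 [([239.8, 403.3], 0.75), ([294.6, 397.9], 0.67)]
bowl2 [([239.8, 403.3], 0.75), ([294.6, 397.9], 0.67)]
bowl3 [([239.8, 403.3], 0.75), ([294.6, 397.9], 0.67)]
bowl4 [([239.8, 403.3], 0.75), ([294.6, 397.9], 0.67)]
spray []
top [0.364565   0.01159209 1.
[... 231 characters left out ...]
2, 173.8], 0.27)]
lid_bar [([383.2, 176.9], 0.7), ([225.1, 173.0], 0.48)]
lid_hinge [([369.4, 184.6], 0.88)]
basket [([246.0, 179.1], 0.64)]
puller_grip [([190.7, 241.4], 0.85), ([383.8, 176.3], 0.4)]
puller_lip [([292.0, 244.6], 0.7), ([197.2, 204.4], 0.66)]
can_blue_c [([247.7, 174.5], 0.64)]
can_green_c [([226.3, 174.5], 0.72), ([435.2, 226.2], 0.53)]
can_yellow_c [([293.0, 245.2], 0.75), ([266.3, 171.3], 0.66)]
ladle [([290.9, 245.2], 0.75)]
bowl1 [([159.8, 264.9], 0.83), ([434.7, 224.2], 0.77)]
bowl2 [([159.8, 264.9], 0.83), ([434.7, 224.2], 0.77)]
bowl3 [([159.8, 264.9], 0.83), ([434.7, 224.2], 0.77)]
bowl4 [([159.8, 264.9], 0.83), ([434.7, 224.2], 0.77)]
spray [([176.3, 207.8], 0.66)]
```

View pics/top0.png

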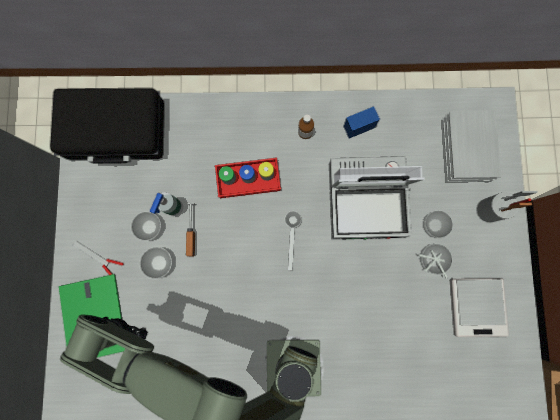

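View pics/scene0.png

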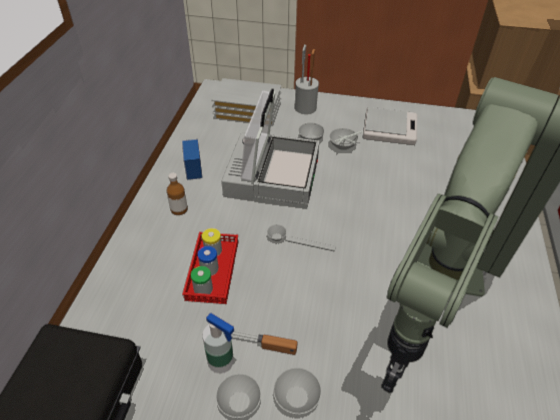

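```bash
cat > m1.py <<'E'
from h import *
import sys
p=manip.grab_frame("top")
f=cv2.resize(p["frame"][120:290,120:450],None,fx=2.4,fy=2.4,interpolation=cv2.INTER_CUBIC)
cv2.imwrite("pics/crop_%s.png"%sys.argv[1],f[:,:,::-1])
C=cloud(p); np.save("/tmp/c.npy",C)
hsv=cv2.cvtColor(p["frame"],cv2.COLOR_RGB2HSV)
def blob(name,lo,hi,z0,z1):
    m=np.zeros(hsv.shape[:2],bool)
    m=cv2.inRange(hsv,lo,hi)>0
    X=cloud(p,m); X=X[(X[:,2]>z0)&(X[:,2]<z1)&(X[:,0]>0.3)&(abs(X[:,1])<.5)]
    if len(X)<5: print(name,"none"); return
    print(name,len(X),"mean",X.mean(0).round(4),"lo",np.percentile(X,2,0).round(3),"hi",np.percentile(X,98,0).round(3), cv2.minAreaRect((X[:,:2]*1000).astype(np.float32)))
blob("green",(50,120,40),(75,255,255),.04,.12)
blob("blue",(105,120,60),(125,255,255),.07,.12)
blob("yellow",(20,140,80),(32,255,255),.04,.12)
red=(cv2.inRange(hsv,(0,170,60),(4,255,255))|cv2.inRange(hsv,(174,170,60),(180,255,255)))>0
X=cloud(p,red); X=X[(X[:,2]>.032)&(X[:,2]<.05)&(abs(X[:,1])<.5)&(X[:,0]>.35)]
print("rim",len(X),X[:,2].mean(),cv2.minAreaRect((X[:,:2]*1000).astype(np.float32)))
blob("handle",(5,120,60),(16,255,255),.02,.06)
for t,z in [("basket",0),("puller_grip",.024),("puller_lip",.004),("sealer",0),("chamber_floor",.031),("lid_hinge",.092),("lid_bar",.336),("can_green_c",.044),("can_blue_c",.044),("can_yellow_c",.044),("ladle",0),("spray",0)]:
    for a in manip.landmark_of(t,p)[:2]: print(t,round(a["conf"],2),np.round(a["uv"],1),onz(p,a["uv"],z).round(4)[0])
E
python3 m1.py a
python3 - <<'E'
import numpy as np
from h import *
p=manip.grab_frame("scene")
for t,z in [("puller_grip",.024),("puller_lip",.004),("sealer",0),("chamber_floor",.031),("lid_hinge",.092),("lid_bar",.336),("can_green_c",.044),("can_blue_c",.044),("can_yellow_c",.044),("basket",0)]:
    for a in manip.landmark_of(t,p)[:2]: print("S",t,round(a["conf"],2),np.round(a["uv"],1),onz(p,a["uv"],z).round(4)[0])
C=np.load("/tmp/c.npy")
# sealer rim
X=C[(C[:,2]>.087)&(C[:,2]<.095)&(C[:,1]<-.1)&(C[:,1]>-.6)&(C[:,0]>.4)&(C[:,0]<1)]
print(len(X),cv2.minAreaRect((X[:,:2]*1000).astype(np.float32)),np.percentile(X,[1,99],axis=0))
X=C[(C[:,2]>.027)&(C[:,2]<.035)&(C[:,1]<-.1)&(C[:,1]>-.6)&(C[:,0]>.4)&(C[:,0]<1)]
print(len(X),cv2.minAreaRect((X[:,:2]*1000).astype(np.float32)),np.percentile(X,[1,99],axis=0))
X=C[(C[:,2]>.32)&(C[:,2]<.36)&(C[:,1]<-.1)&(C[:,1]>-.6)&(C[:,0]>.4)&(C[:,0]<1)]
print("bar",len(X),np.percentile(X,[1,50,99],axis=0) if len(X) else 0)
E
```

```text
green 156 mean [0.7413 0.243  0.0825] lo [0.607 0.223 0.068] hi [0.775 0.278 0.092] ((645.5657348632812, 61.318939208984375), (747.0760498046875, 201.22293090820312), 80.85105895996094)
blue 575 mean [ 0.9054 -0.1709  0.0943] lo [ 0.729 -0.343  0.078] hi [0.996 0.192 0.106] ((863.9302368164062, -73.54183959960938), (62.35118865966797, 589.9541015625), 23.7926025390625)
yellow 157 mean [0.7632 0.0953 0.0822] lo [0.737 0.07  0.068] hi [0.791 0.121 0.091] ((763.648681640625, 94.18301391601562), (54.191104888916016, 55.1490592956543), 88.47422790527344)
rim 294 0.03907367893977808 ((742.3854370117188, 171.30442810058594), (131.44346618652344, 250.58663940429688), 6.2542009353637695)
handle 160 mean [0.4817 0.3973 0.0433] lo [0.434 0.387 0.035] hi [0.528 0.412 0.051] ((610.35986328125, 332.97747802734375), (59.98980712890625, 382.1898498535156), 63.01150131225586)
basket 0.8 [247.  177.3] [0.7506 0.1768 0.    ]
puller_grip 0.81 [190.6 241.7] [0.4869 0.3986 0.024 ]
puller_lip 0.81 [195.6 205.8] [0.6342 0.3857 0.004 ]
sealer 0.9 [368.1 209.9] [ 0.6069 -0.3163  0.    ]
sealer 0.49 [290.5 244
[... 1122 characters left out ...]
.67 [211.3 241.7] [0.767  0.0922 0.044 ]
S can_blue_c 0.65 [205.8 263.5] [0.7576 0.1828 0.044 ]
S can_yellow_c 0.61 [211.2 240.6] [0.7687 0.0876 0.044 ]
S basket 0.68 [211.3 270.9] [0.746  0.1754 0.    ]
1173 ((745.4307250976562, -307.3362731933594), (507.3234558105469, 298.5397033691406), 0.6876984238624573) [[ 0.49297497 -0.45613323  0.08706675]
 [ 0.98312791 -0.16153467  0.09487787]]
1766 ((683.2481689453125, -381.7171325683594), (454.6788330078125, 538.2675170898438), 87.09881591796875) [[ 0.42618184 -0.58695095  0.02710712]
 [ 0.91280173 -0.18586645  0.03490086]]
bar 183 [[ 0.65831134 -0.38668247  0.32284993]
 [ 0.66352072 -0.30950211  0.33937817]
 [ 0.67010552 -0.2277554   0.34563525]]
```

View pics/crop_a.png

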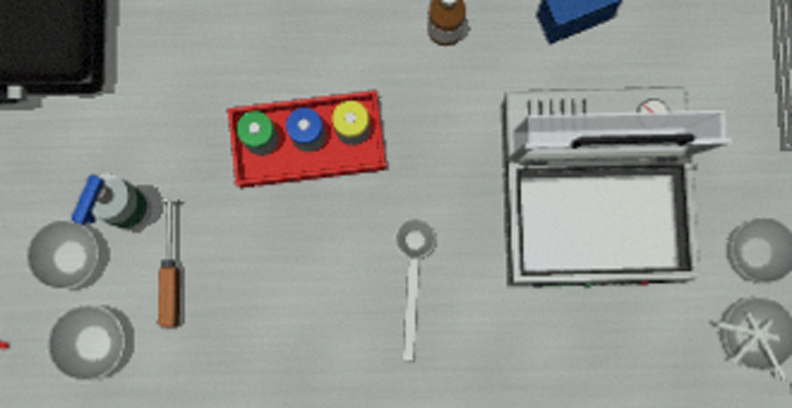

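```bash
cat > m2.py <<'E'
from h import *
def puller(p,box=(.25,.75,.1,.5)):
    C=cloud(p); 
    hsv=cv2.cvtColor(p["frame"],cv2.COLOR_RGB2HSV)
    m=cv2.inRange(hsv,(5,110,50),(18,255,255))>0
    X=cloud(p,m); X=X[(X[:,2]>.03)&(X[:,2]<.08)&(X[:,0]>box[0])&(X[:,0]<box[1])&(X[:,1]>box[2])&(X[:,1]<box[3])]
    r=cv2.minAreaRect((X[:,:2]*1000).astype(np.float32)); print("handle",len(X),X.mean(0).round(4),X[:,2].max().round(3),r)
    return X
def basket(p):
    hsv=cv2.cvtColor(p["frame"],cv2.COLOR_RGB2HSV)
    red=(cv2.inRange(hsv,(0,170,60),(4,255,255))|cv2.inRange(hsv,(174,170,60),(180,255,255)))>0
    X=cloud(p,red); X=X[(X[:,2]>.032)&(X[:,2]<.05)&(abs(X[:,1])<.5)&(X[:,0]>.35)]
    print("rim",len(X),X[:,2].mean().round(4),cv2.minAreaRect((X[:,:2]*1000).astype(np.float32)))
def cans(p,lo=.07,hi=.10,box=(.3,.9,-.45,.4)):
    hsv=cv2.cvtColor(p["frame"],cv2.COLOR_RGB2HSV)
    for n,a,b in [("green",(50,120,40),(75,255,255)),("blue",(105,120,60),(125,255,255)),("yellow",(20,140,80),(32,255,255))]:
        X=cloud(p,cv2.inRange(hsv,a,b)>0)
        X=X[(X[:,2]>lo)&(X[:,2]<hi)&(X[:,0]>box[0])&(X[:,0]<box[1])&(X[:,1]>box[2])&(X[:,1]<box[3])]
        if len(X)<8: print(n,"none",len(X)); continue
        (c,r)=cv2.minEnclosingCircle((X[:,:2]*1000).astype(np.float32)); print(n,len(X),np.round(c,1),round(r,1),"mean",X.mean(0).round(4))
E
python3 - <<'E'
from m2 import *
for n in ("top","scene"):
    p=manip.grab_frame(n); print(n); puller(p); basket(p); cans(p,.076,.1,(.6,.9,0,.35))
    C=cloud(p)
    for nm,(a,b,c,d,lo,hi) in {"ladle":(.35,.62,-.06,.04,.006,.06),"lipsteel":(.54,.68,.36,.41,.025,.05)}.items():
        X=C[(C[:,0]>a)&(C[:,0]<b)&(C[:,1]>c)&(C[:,1]<d)&(C[:,2]>lo)&(C[:,2]<hi)]
        if len(X): print(nm,len(X),X.mean(0).round(4),X.min(0).round(3),X.max(0).round(3))
    if n=="top":
        X=C[(C[:,2]>.084)&(C[:,2]<.094)&(C[:,1]<-.13)&(C[:,1]>-.48)&(C[:,0]>.47)&(C[:,0]<.68)]
        # front wall outer edge per y-bin ; left side, right
        for y in np.arange(-.43,-.18,.03):
            s=X[(abs(X[:,1]-y)<.012)&(X[:,0]<.56)]; 
            if len(s): print(round(y,3),np.percentile(s[:,0],[5,50,95]).round(4))
        for x in np.arange(.51,.66,.03):
            s=X[abs(X[:,0]-x)<.012]; l=s[s[:,1]>-.25]; r=s[s[:,1]<-.37]
            if len(l) and len(r): print("x",round(x,3),np.median(l[:,1]).round(4),np.median(r[:,1]).round(4))
        B=C[(C[:,2]>.325)&(C[:,2]<.35)&(C[:,1]<-.2)&(C[:,1]>-.45)&(C[:,0]>.55)&(C[:,0]<.75)]
        print("bar",np.polyfit(B[:,1],B[:,0],1),B[:,1].min(),B[:,1].max())
E
```

```text
top
handle 167 [0.4791 0.3994 0.0429] 0.053 ((480.9852294921875, 399.740234375), (28.062885284423828, 95.35961151123047), 89.29208374023438)
rim 285 0.0393 ((742.4080200195312, 171.21722412109375), (131.38363647460938, 249.40988159179688), 6.280070781707764)
green 142 [749.  251.3] 29.8 mean [0.748  0.2509 0.0832]
blue 147 [753.9 171. ] 30.2 mean [0.7532 0.171  0.0827]
yellow 145 [764.7  95.9] 29.6 mean [0.7641 0.0955 0.0833]
ladle 388 [ 0.5057 -0.0049  0.0139] [ 0.361 -0.06   0.006] [0.619 0.04  0.036]
lipsteel 57 [0.5964 0.3991 0.0383] [0.544 0.386 0.026] [0.641 0.409 0.048]
-0.43 [0.4952 0.5067 0.5522]
-0.4 [0.4952 0.5029 0.5111]
-0.37 [0.4958 0.4998 0.5077]
-0.34 [0.4926 0.5001 0.508 ]
-0.31 [0.4928 0.5006 0.5084]
-0.28 [0.4933 0.5011 0.5086]
-0.25 [0.4937 0.5013 0.5095]
-0.22 [0.4942 0.4983 0.5058]
-0.19 [0.4912 0.4989 0.5063]
x 0.51 -0.1954 -0.4269
x 0.54 -0.1695 -0.4496
x 0.57 -0.1705 -0.4476
x 0.6 -0.1674 -0.4454
x 0.63 -0.1685 -0.4455
x 0.66 -0.1738 -0.4411
bar [-4.23682237e-04  6.63765073e-01] -0.3887464047984346 -0.22630524550533027
scene
handle 340 [0.4793 0.4056 0.0425] 0.052 ((479.7158508300781, 402.745849609375), (26.807249069213867, 97.57127380371094), 89.81448364257812)
rim 434 0.0402 ((742.3648071289062, 171.38259887695312), (131.24636840820312, 257.2338562011719), 6.4148759841918945)
green 226 [748.7 254.5] 30.1 mean [0.747  0.2568 0.0844]
blue 206 [755.7 173.9] 32.0 mean [0.7521 0.1758 0.0843]
yellow 183 [773.3 159. ] 88.9 mean [0.7626 0.1038 0.0844]
ladle 543 [ 0.5048 -0.0093  0.0143] [ 0.351 -0.059  0.006] [0.62  0.038 0.035]
lipsteel 77 [0.576  0.4004 0.0394] [0.54  0.394 0.032] [0.615 0.409 0.05 ]
```

```bash
python3 -m handwheel '[[0,0,0,0,0,-6.5,50],[0,0,0,0,0,-6.5,50],[0,0,0,0,0,-6.4,50]]' 60; python3 -m handwheel '[[-36,-17.5,10,0,0,0,50],[-36,-17.5,10,0,0,0,50],[-36,-17.5,10,0,0,0,50],[-36,-17.5,14,0,0,0,50],[-36,-17.5,14,0,0,0,50],[-36,-17.5,14,0,0,0,50],[-36,-17.5,14,0,0,0,50],[-34,-17.5,14,0,0,0,50]]'
cat >> h.py <<'E'
def go(x,y,z,yaw=0):
    "yaw: world angle (deg) of tool y minus 90; tool assumed down. prints shift in tool axes AFTER the turn, and turn about tool z"
    s=manip.observe(); P=np.array(s["position"]); Rm=R.from_quat(s["eef_rot"])
    t=Rm.as_matrix(); cur=np.degrees(np.arctan2(t[1,1],t[0,1]))-90
    a=np.radians(yaw); T=np.array([[-np.cos(a),-np.sin(a),0],[-np.sin(a),np.cos(a),0],[0,0,-1]]).T
    T=np.c_[[-np.cos(a),-np.sin(a),0],[-np.sin(a),np.cos(a),0],[0,0,-1]]
    tl=R.from_matrix(t.T@T).as_rotvec(degrees=True)
    print("t",round(s["t"],1),"P",P.round(4),"yaw",cur.round(2),"turn",tl.round(2),"shift(new axes) mm",(T.T@(np.array([x,y,z])-P)*1000).round(1),"F",np.round(s["contact_force"],1),"gap",round(s["finger_gap"],4))
E
python3 -c "
from h import *
from m2 import *
go(.481,.400,.009,-.5)
p=shot('scene','s1');puller(p)"
```

```text
t: 3.3
position: [0.1954, 0.5408, 0.2314]
eef_rot: [0.002, 1.0, 0.0, 0.0]
contact_force: [-0.8, 0.2, -0.1]
finger_gap: 0.05
t: 4.1
position: [0.4819, 0.3976, 0.1309]
eef_rot: [0.004, 1.0, 0.0, 0.0]
contact_force: [-0.3, 0.4, -0.1]
finger_gap: 0.0504
t 4.1 P [0.4819 0.3976 0.1309] yaw -0.49 turn [0.02 0.02 0.01] shift(new axes) mm [  0.9   2.4 121.9] F [-0.3  0.4 -0.1] gap 0.0504
handle 349 [0.4797 0.4054 0.0427] 0.053 ((479.5854187011719, 402.9569396972656), (28.577363967895508, 97.84663391113281), 89.99845886230469)
```

```bash
python3 -m handwheel '[[0.5,3,30,0,0,0,50],[0,0,30,0,0,0,50],[0,0,30,0,0,0,50],[0,0,20,0,0,0,50],[0,0,11,0,0,0,50],[0,0,0,0,0,0,20],[0,0,0,0,0,0,20],[0,0,0,0,0,0,20]]' 70;python3 -m handwheel '[[0,0,0,0,0,0,10],[0,0,0,0,0,0,10],[0,0,0,0,0,0,10],[0,0,-10,0,0,0,10],[0,0,-20,0,0,0,10],[0,0,-25,0,0,0,10]]' ; python3 -c "
from h import *
from m2 import *
go(.481,.400,.009,-.5)
p=shot('scene','s2');puller(p)
p=shot('top','t2');puller(p);basket(p)"
```

```text
t: 4.95
position: [0.4804, 0.402, 0.0115]
eef_rot: [0.004, 1.0, 0.001, 0.001]
contact_force: [0.1, 0.0, -2.7]
finger_gap: 0.0271
t: 5.55
position: [0.4793, 0.4011, 0.0657]
eef_rot: [0.004, 1.0, -0.001, -0.001]
contact_force: [0.5, -0.3, -1.4]
finger_gap: 0.0271
t 5.5 P [0.4793 0.4011 0.0657] yaw -0.47 turn [-0.07 -0.09  0.03] shift(new axes) mm [-1.7 -1.  56.7] F [ 0.5 -0.3 -1.4] gap 0.0271
handle 76 [0.4728 0.4126 0.0711] 0.08 ((477.7336730957031, 412.0976257324219), (95.78156280517578, 13.418550491333008), 3.5780789852142334)
handle 3 [0.5874 0.2993 0.0668] 0.078 ((627.7210693359375, 255.431640625), (2.6447296142578125, 362.81982421875), 42.15102767944336)
rim 292 0.0391 ((742.578125, 170.9972381591797), (130.7345733642578, 249.49644470214844), 5.9849748611450195)
```

```bash
python3 -c "
import cv2
a=cv2.imread('pics/s2.png')[220:420,150:400];cv2.imwrite('pics/s2c.png',cv2.resize(a,None,fx=3,fy=3))
a=cv2.imread('pics/t2.png')[140:290,150:320];cv2.imwrite('pics/t2c.png',cv2.resize(a,None,fx=4,fy=4))"
```

```text
(no output)
```

View pics/s2c.png

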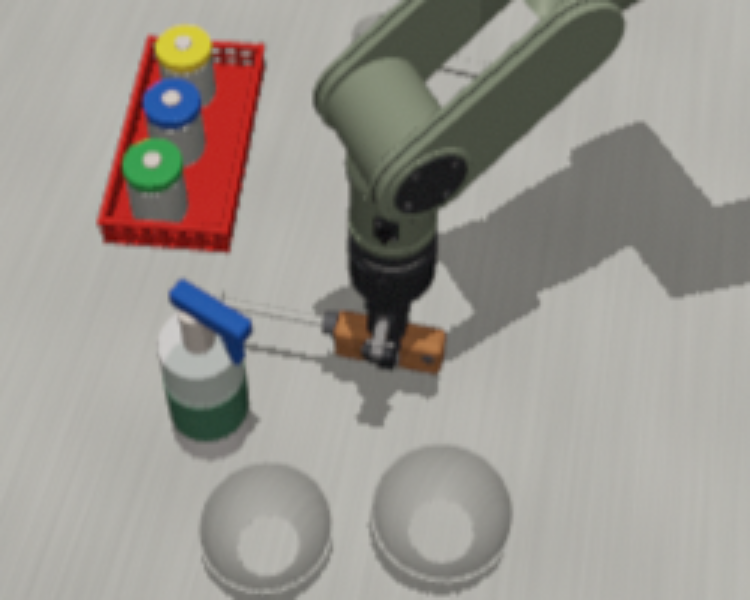

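View pics/t2c.png

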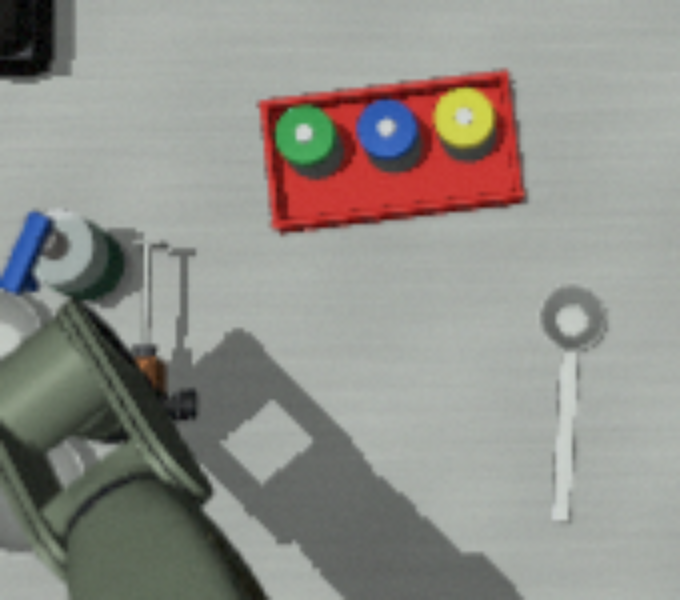

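```bash
python3 -c "
from h import *
p=manip.grab_frame('top')
print(onz(p,[[187.6,201.0],[186.3,226.5]],.09))
print(manip.landmark_of('puller_lip',p)[:2])
C=cloud(p); X=C[(C[:,0]>.53)&(C[:,0]<.68)&(C[:,1]>.37)&(C[:,1]<.43)&(C[:,2]>.06)&(C[:,2]<.12)]; print(X.round(3)[::3])
go(.541,.15,.13,6)
"
```

```text
[[0.6395564  0.39747128 0.09      ]
 [0.54051187 0.40060653 0.09      ]]
[{'uv': [189.7, 200.8], 'conf': 0.67}, {'uv': [367.9, 209.8], 'conf': 0.29}]
[[0.643 0.414 0.096]
 [0.642 0.402 0.099]
 [0.642 0.39  0.098]
 [0.642 0.41  0.078]
 [0.641 0.399 0.079]
 [0.641 0.386 0.081]
 [0.63  0.401 0.102]
 [0.626 0.397 0.102]
 [0.62  0.403 0.092]
 [0.615 0.398 0.095]
 [0.607 0.402 0.096]
 [0.603 0.397 0.099]
 [0.595 0.4   0.102]
 [0.592 0.398 0.092]
 [0.587 0.396 0.102]
 [0.584 0.397 0.098]
 [0.58  0.398 0.094]
 [0.577 0.398 0.092]
 [0.573 0.398 0.093]
 [0.569 0.397 0.096]
 [0.561 0.404 0.096]
 [0.557 0.401 0.096]
 [0.549 0.403 0.101]
 [0.545 0.4   0.099]
 [0.54  0.401 0.11 ]
 [0.542 0.393 0.093]
 [0.537 0.402 0.106]
 [0.538 0.393 0.096]
 [0.533 0.402 0.105]
 [0.535 0.394 0.089]]
t 5.8 P [0.4799 0.4015 0.0659] yaw -0.47 turn [ 0.05  0.06 -6.47] shift(new axes) mm [ -34.4 -256.6  -64.1] F [ 0.1 -0.4 -1.4] gap 0.0271
```

```bash
python3 -m handwheel '[[0,0,-32,0,0,0,10],[0,0,-32,0,0,0,10],[0,0,0,0,0,-6.5,10],[-5,-43,0,0,0,0,10],[-5,-43,0,0,0,0,10],[-6,-43,0,0,0,0,10],[-6,-43,0,0,0,0,10],[-6,-43,0,0,0,0,10]]';python3 -m handwheel '[[-6,-42,0,0,0,0,10],[0,0,0,0,0,0,10],[0,0,0,0,0,0,10]]'; python3 -c "
from h import *
from m2 import *
p=shot('top','t3');basket(p);cans(p,.076,.1,(.6,.9,0,.35))
C=cloud(p); X=C[(C[:,0]>.62)&(C[:,0]<.73)&(C[:,1]>.1)&(C[:,1]<.22)&(C[:,2]>.11)&(C[:,2]<.19)]; print(X.round(3)[::2])
go(.541,.15,.0275,6)
"
```

```text
t: 6.55
position: [0.5295, 0.1887, 0.1279]
eef_rot: [-0.053, 0.999, -0.0, -0.001]
contact_force: [0.1, -0.0, -1.8]
finger_gap: 0.0275
t: 6.85
position: [0.5401, 0.1485, 0.1281]
eef_rot: [-0.051, 0.999, 0.0, -0.001]
contact_force: [0.3, 0.1, -1.6]
finger_gap: 0.0269
rim 274 0.0392 ((742.7882690429688, 171.4288330078125), (131.1042938232422, 249.77476501464844), 6.589950084686279)
green 140 [749.  251.4] 29.2 mean [0.7486 0.2514 0.0836]
blue 143 [753.  172.9] 29.5 mean [0.7532 0.1714 0.0826]
yellow 143 [765.   96.5] 29.4 mean [0.7641 0.0959 0.0834]
[[0.702 0.177 0.149]
 [0.701 0.169 0.153]
 [0.702 0.162 0.151]
 [0.701 0.154 0.154]
 [0.697 0.173 0.156]
 [0.696 0.165 0.158]
 [0.7   0.159 0.141]
 [0.7   0.152 0.14 ]
 [0.698 0.171 0.132]
 [0.693 0.162 0.155]
 [0.699 0.157 0.125]
 [0.697 0.176 0.121]
 [0.685 0.165 0.156]
 [0.682 0.165 0.153]
 [0.678 0.166 0.152]
 [0.675 0.166 0.152]
 [0.675 0.158 0.149]
 [0.671 0.162 0.153]
 [0.667 0.162 0.154]
 [0.662 0.161 0.159]
 [0.659 0.162 0.155]
 [0.654 0.161 0.16 ]
 [0.651 0.161 0.157]
 [0.648 0.162 0.154]
 [0.644 0.162 0.154]
 [0.64  0.162 0.154]]
t 6.9 P [0.54   0.1495 0.1283] yaw 5.99 turn [ 0.02 -0.12 -0.01] shift(new axes) mm [ -1.1   0.4 100.8] F [-0.1 -0.8 -2. ] gap 0.027
```

```bash
python3 -m handwheel '[[-1,0,30,0,0,0,10],[0,0,30,0,0,0,10],[0,0,22,0,0,0,10],[0,0,12,0,0,0,10],[0,0,8,0,0,0,10],[0,0,0,0,0,0,10],[5,0,0,0,0,0,10],[5,0,0,0,0,0,10]]'; python3 -c "
from h import *
from m2 import *
p=shot('scene','s4');basket(p)
a=cv2.imread('pics/s4.png')[180:350,150:400];cv2.imwrite('pics/s4c.png',cv2.resize(a,None,fx=3,fy=3))
go(.541,.15,.0275,6)
"
```

```text
t: 7.7
position: [0.532, 0.1487, 0.0283]
eef_rot: [-0.053, 0.999, 0.0, 0.001]
contact_force: [0.6, -0.1, -1.5]
finger_gap: 0.0271
rim 410 0.0402 ((741.9185791015625, 173.71328735351562), (130.55026245117188, 254.45135498046875), 6.348706245422363)
t 7.8 P [0.5306 0.1484 0.0281] yaw 6.03 turn [ 0.01 -0.    0.03] shift(new axes) mm [-10.5   0.5   0.6] F [-0.3 -0.5 -1.5] gap 0.0271
```

View pics/s4c.png

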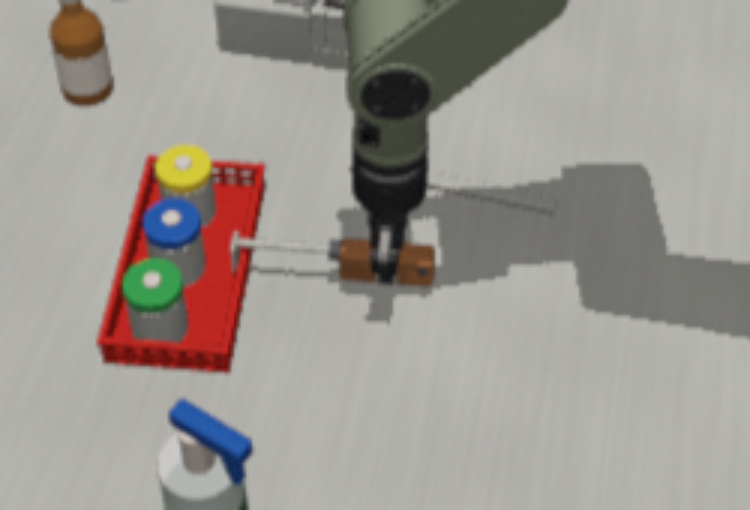

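```bash
python3 -m handwheel '[[5,0,0,0,0,0,10],[6,1,0,0,0,0,10],[8,1.2,0,0,0,0,10],[10,1.5,0,0,0,0,10],[10,1.5,0,0,0,0,10]]'; python3 -c "
from h import *
from m2 import *
p=shot('scene','s5');basket(p);cans(p,.076,.1,(.5,.9,0,.35))
a=cv2.imread('pics/s5.png')[180:350,150:400];cv2.imwrite('pics/s5c.png',cv2.resize(a,None,fx=3,fy=3))
go(.541,.15,.0275,6)
"
```

```text
t: 8.25
position: [0.4943, 0.1499, 0.0281]
eef_rot: [-0.052, 0.999, 0.001, 0.003]
contact_force: [5.1, -0.2, -3.6]
finger_gap: 0.0271
rim 397 0.0401 ((709.2105712890625, 173.9558563232422), (130.90234375, 256.95904541015625), 5.411108016967773)
green 223 [716.7 254.4] 31.0 mean [0.7158 0.2573 0.0844]
blue 210 [719.5 175.1] 31.7 mean [0.7195 0.1765 0.0842]
yellow 181 [732.9 154.8] 82.0 mean [0.7295 0.1043 0.0843]
t 8.3 P [0.4918 0.1497 0.0279] yaw 6.01 turn [0.03 0.13 0.01] shift(new axes) mm [-48.9  -4.8   0.4] F [ 2.9 -0.6 -1.3] gap 0.027
```

View pics/s5c.png

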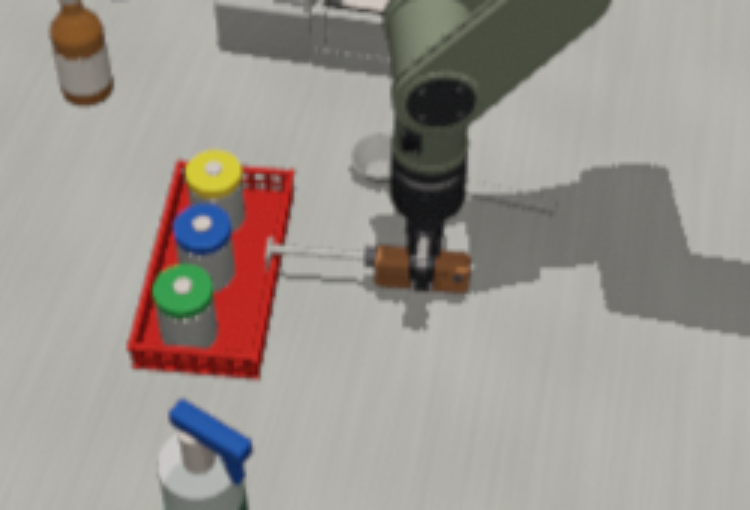

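```bash
python3 -m handwheel '[[10,1.5,0,0,0,0,10],[12,1.8,0,0,0,0,10],[12,1.8,0,0,0,0,10],[12,1.8,0,0,0,0,10],[12,1.8,0,0,0,0,10],[12,1.8,0,0,0,0,10],[12,1.8,0,0,0,0,10],[8,1.2,0,0,0,0,10]]'; python3 -c "
from h import *
from m2 import *
p=shot('scene','s6');basket(p);cans(p,.076,.1,(.5,.9,0,.35))
a=cv2.imread('pics/s6.png')[180:350,150:400];cv2.imwrite('pics/s6c.png',cv2.resize(a,None,fx=3,fy=3))
go(.541,.15,.0275,6)
"
```

```text
t: 9.1
position: [0.4029, 0.1541, 0.028]
eef_rot: [-0.052, 0.999, 0.001, 0.002]
contact_force: [6.7, 0.0, -3.5]
finger_gap: 0.0269
rim 402 0.04 ((618.5855102539062, 177.332275390625), (129.61929321289062, 257.79852294921875), 5.590504169464111)
green 229 [625.3 258.6] 30.6 mean [0.6246 0.2612 0.0844]
blue 199 [630.7 175.5] 31.7 mean [0.6288 0.1804 0.0844]
yellow 186 [643.5 159.6] 85.6 mean [0.6385 0.1071 0.0848]
t 9.2 P [0.4013 0.1538 0.0279] yaw 6.03 turn [0.04 0.15 0.03] shift(new axes) mm [-138.6  -18.4    0.4] F [ 4.   0.3 -1.8] gap 0.0273
```

View pics/s6c.png

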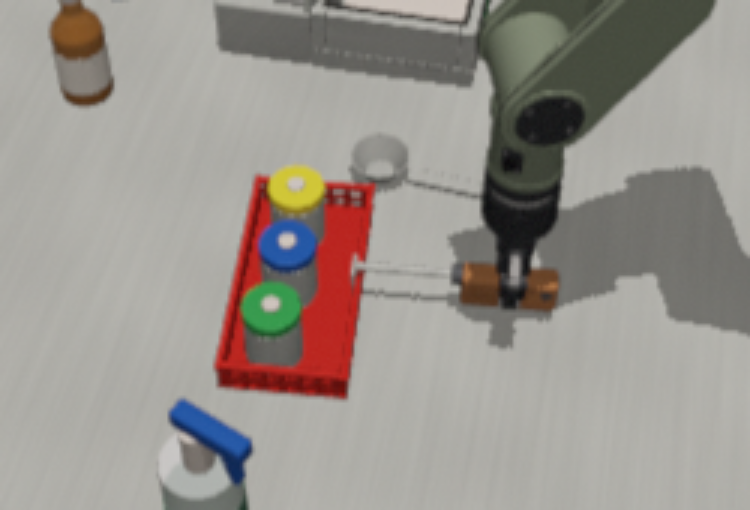

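```bash
python3 -m handwheel '[[-7,-1,0,0,0,0,10],[0,0,-10,0,0,0,10],[0,0,-30,0,0,0,10],[0,0,-40,0,0,0,10],[0,0,-20,0,0,6,10]]'; python3 -c "
from h import *
go(.465,.385,.128,0)
"
```

```text
t: 9.65
position: [0.4096, 0.1536, 0.1305]
eef_rot: [0.001, 1.0, 0.001, 0.002]
contact_force: [1.4, 0.2, -1.8]
finger_gap: 0.0273
t 9.7 P [0.4096 0.1536 0.1305] yaw -0.14 turn [ 0.08  0.19 -0.14] shift(new axes) mm [-55.4 231.4   2.5] F [ 1.4  0.2 -1.8] gap 0.0273
```

```bash
python3 -m handwheel '[[-9,38,0,0,0,0,10],[-9,39,0,0,0,0,10],[-9,39,0,0,0,0,10],[-9,39,0,0,0,0,10],[-9,39,0,0,0,0,10],[-9,38,0,0,0,0,10],[0,0,30,0,0,0,10],[0,0,30,0,0,0,10]]';python3 -m handwheel '[[0,0,25,0,0,0,10],[0,0,20,0,0,0,10],[0,0,6,0,0,0,10],[0,0,4,0,0,0,10],[0,0,0,0,0,0,10]]'; python3 -c "
from h import *
go(.465,.385,.012,0)
"
```

```text
t: 10.45
position: [0.4629, 0.3869, 0.0675]
eef_rot: [-0.001, 1.0, 0.001, 0.001]
contact_force: [0.5, 0.3, -3.1]
finger_gap: 0.0272
t: 10.95
position: [0.4627, 0.3855, 0.0128]
eef_rot: [-0.0, 1.0, 0.0, 0.0]
contact_force: [0.3, -0.5, -1.4]
finger_gap: 0.0271
t 10.9 P [0.4627 0.3855 0.0128] yaw 0.02 turn [0.02 0.02 0.02] shift(new axes) mm [-2.3 -0.5  0.8] F [ 0.3 -0.5 -1.4] gap 0.0271
```

```bash
python3 -m handwheel '[[0,0,1,0,0,0,10],[0,0,0.5,0,0,0,32],[0,0,0,0,0,0,48],[0,0,0,0,0,0,50],[0,0,-30,0,0,0,50],[0,0,-40,0,0,0,50],[0,0,-40,0,0,0,70],[0,0,-40,0,0,0,70]]'; python3 -c "
from h import *
from m2 import *
p=shot('scene','s7');puller(p);basket(p);cans(p,.076,.1,(.5,.9,0,.35))
p=shot('top','t7');puller(p);basket(p);cans(p,.076,.1,(.5,.9,0,.35))
go(.63,.255,.2,5.5)
"
```

```text
t: 11.75
position: [0.4622, 0.3852, 0.1627]
eef_rot: [-0.0, 1.0, 0.0, 0.0]
contact_force: [0.8, -0.1, 0.0]
finger_gap: 0.07
handle 345 [0.4642 0.388  0.0431] 0.077 ((571.9356689453125, 283.88299560546875), (98.89451599121094, 379.6673583984375), 42.77493667602539)
rim 409 0.0406 ((616.9923706054688, 178.70559692382812), (130.11985778808594, 253.66595458984375), 5.659806728363037)
green 225 [625.3 257.8] 30.7 mean [0.6232 0.2607 0.0843]
blue 214 [627.2 178. ] 30.7 mean [0.6264 0.1812 0.0843]
yellow 181 [644.3 162.5] 91.4 mean [0.637  0.1076 0.0848]
handle 58 [0.4859 0.3635 0.0447] 0.08 ((557.9993286132812, 267.22528076171875), (71.51016998291016, 318.9449768066406), 37.18692398071289)
rim 279 0.039 ((617.1859130859375, 176.8688507080078), (130.30477905273438, 251.3603057861328), 5.401360511779785)
green 140 [624.5 257.2] 29.5 mean [0.6237 0.2561 0.083 ]
blue 144 [628.2 175.7] 28.6 mean [0.6273 0.1756 0.0831]
yellow 142 [637.7 100.5] 29.2 mean [0.6374 0.1003 0.0833]
t 11.8 P [0.4652 0.3876 0.1676] yaw 0.04 turn [ 0.45  0.62 -5.47] shift(new axes) mm [-151.4 -147.8  -32.4] F [0.1 1.2 0.9] gap 0.07
```

View pics/s7.png

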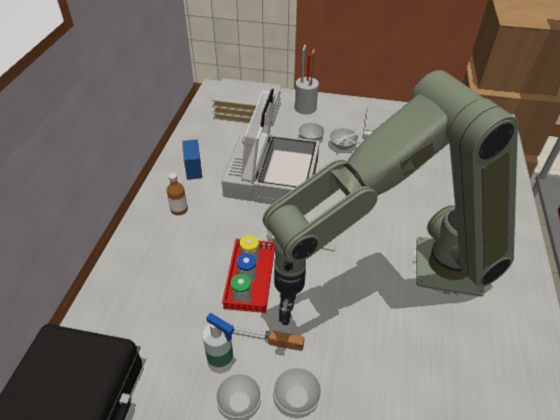

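```bash
python3 -c "
from h import *
s=st()
go(.6377,.1003,.17,-84.6)
go(.6377,.1003,.17,95.4)
"
```

```text
{'t': 11.85, 'joints': [0.6757, 0.4054, 1.5994, 0.0001, 1.1234, -0.8957], 'position': [0.4652, 0.3876, 0.1676], 'eef_rot': [-0.0003, 1.0, 0.0042, 0.0052], 'contact_force': [0.1027, 1.2366, 0.8998], 'finger_gap': 0.07}
t 11.8 P [0.4652 0.3876 0.1676] yaw 0.04 turn [ 0.83  0.13 84.63] shift(new axes) mm [-302.3  144.7   -2.4] F [0.1 1.2 0.9] gap 0.07
t 11.8 P [0.4652 0.3876 0.1676] yaw 0.04 turn [ -0.13   0.85 -95.37] shift(new axes) mm [ 302.3 -144.7   -2.4] F [0.1 1.2 0.9] gap 0.07
```

```bash
python3 -m handwheel '[[0,0,0,0,0,8.5,70],[0,0,0,0,0,8.5,70],[0,0,0,0,0,8.5,70],[0,0,0,0,0,8.5,70],[0,0,0,0,0,8.5,70],[0,0,0,0,0,8.5,70],[0,0,0,0,0,8.5,70],[0,0,0,0,0,8.5,70]]';python3 -m handwheel '[[0,0,0,0,0,8.5,74],[0,0,0,0,0,8.1,74],[0,0,0,0,0,0,74]]';python3 -c "
from h import *
go(.6377,.1003,.17,-84.6)
"
```

```text
t: 12.65
position: [0.462, 0.385, 0.1601]
eef_rot: [0.561, 0.827, -0.0, -0.0]
contact_force: [0.0, -0.5, -0.7]
finger_gap: 0.0699
t: 12.95
position: [0.4621, 0.3851, 0.1602]
eef_rot: [0.673, 0.74, -0.0, -0.0]
contact_force: [-0.5, -0.3, 0.0]
finger_gap: 0.074
t 12.9 P [0.4621 0.3851 0.1602] yaw -84.55 turn [-0.04  0.03  0.05] shift(new axes) mm [-300.   148.1   -9.8] F [-0.5 -0.3  0. ] gap 0.074
```

```bash
python3 -m handwheel '[[-43,21,-2,0,0,0,74],[-43,21,-2,0,0,0,74],[-43,21,-2,0,0,0,74],[-43,21,-2,0,0,0,74],[-43,21,-2,0,0,0,74],[-43,21,0,0,0,0,74],[-42,22,0,0,0,0,74],[0,0,0,0,0,0,74]]';python3 -c "
from h import *
from m2 import *
p=shot('top','t8');basket(p);cans(p,.076,.1,(.5,.9,0,.35))
p=shot('scene','s8');basket(p);cans(p,.076,.1,(.5,.9,0,.35))
go(.6377,.1003,.05,-84.6)
"
```

```text
t: 13.75
position: [0.6407, 0.0955, 0.1701]
eef_rot: [0.674, 0.739, -0.0, 0.001]
contact_force: [-1.2, -0.1, 0.3]
finger_gap: 0.0742
rim 128 0.0392 ((617.1652221679688, 178.58493041992188), (130.0824737548828, 243.86550903320312), 5.419381618499756)
green 137 [625.5 256.6] 29.7 mean [0.6239 0.2562 0.0827]
blue 50 [628.5 176.2] 28.4 mean [0.6281 0.1686 0.0828]
yellow 37 [637.2  99.6] 27.9 mean [0.6308 0.0982 0.0825]
rim 412 0.0404 ((616.848876953125, 178.74362182617188), (129.65992736816406, 255.00938415527344), 5.855405807495117)
green 229 [623.9 257.6] 30.9 mean [0.6229 0.2616 0.0844]
blue 213 [627.2 176.8] 31.9 mean [0.6264 0.1814 0.0845]
yellow 193 [644.2 162.6] 92.2 mean [0.637  0.1073 0.0845]
t 13.8 P [0.638  0.0998 0.1701] yaw -84.58 turn [-0.08 -0.03  0.02] shift(new axes) mm [  0.6  -0.3 120.1] F [-0.2  0.9 -1.2] gap 0.0742
```

```bash
python3 -m handwheel '[[0,0,35,0,0,0,74],[0,0,35,0,0,0,74],[0,0,30,0,0,0,74],[0,0,20,0,0,0,74],[0,0,0,0,0,0,50],[0,0,0,0,0,0,50],[0,0,0,0,0,0,50],[0,0,0,0,0,0,50]]' 50; python3 -m handwheel '[[0,0,-8,0,0,0,50],[0,0,-25,0,0,0,50],[0,0,-35,0,0,0,50],[0,0,-35,0,0,0,50],[0,0,-35,0,0,0,50],[0,0,0,0,0,0,50]]'; python3 -c "
from h import *
p=shot('scene','s9')
a=p['frame'][160:330,180:430,::-1];cv2.imwrite('pics/s9c.png',cv2.resize(a,None,fx=3,fy=3))
go(.582,-.3885,.188,-90)
"
```

```text
t: 14.65
position: [0.6384, 0.1011, 0.052]
eef_rot: [0.673, 0.74, 0.001, 0.0]
contact_force: [-0.2, -0.8, -2.1]
finger_gap: 0.0591
t: 15.25
position: [0.6412, 0.101, 0.196]
eef_rot: [0.673, 0.74, 0.005, 0.004]
contact_force: [-0.5, -0.4, -1.2]
finger_gap: 0.0588
t 15.3 P [0.6396 0.1008 0.1927] yaw -84.57 turn [ 0.42 -0.04  5.43] shift(new axes) mm [-489.3  -57.6    4.7] F [-0.2 -0.6 -3.3] gap 0.0589
```

View pics/s9c.png

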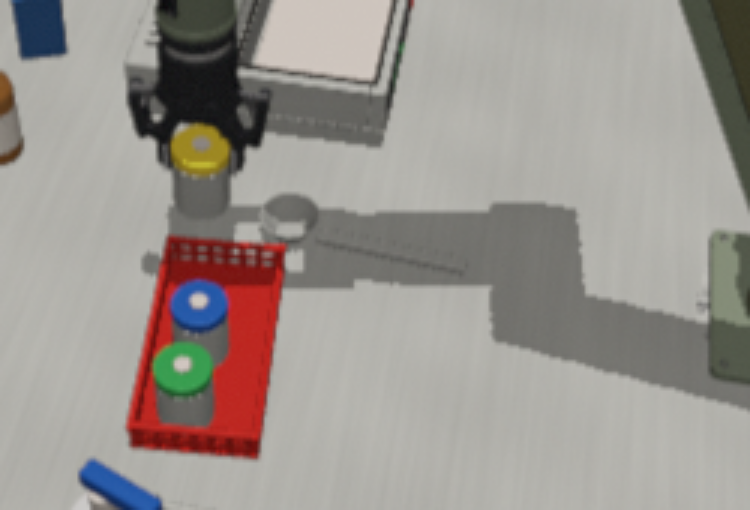

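```bash
python3 -m handwheel '[[0,0,0,0,0,5.4,50],[-30,-8,0,0,0,0,50],[-45,-10,0,0,0,0,50],[-45,-10,0,0,0,0,50],[-45,-10,0,0,0,0,50],[-45,-10,0,0,0,0,50],[-45,-10,0,0,0,0,50],[-45,0,0,0,0,0,50]]' ; python3 -m handwheel '[[-45,0,0,0,0,0,50],[-45,0,0,0,0,0,50],[-45,0,0,0,0,0,50],[-40,0,0,0,0,0,50],[-15,0,0,0,0,0,50],[0,0,0,0,0,0,50],[0,0,0,0,0,0,50]]' ;  python3 -c "
from h import *
p=shot('scene','s10')
a=p['frame'][60:230,180:430,::-1];cv2.imwrite('pics/s10c.png',cv2.resize(a,None,fx=3,fy=3))
go(.582,-.3885,.080,-90)
"
```

```text
t: 16.1
position: [0.5776, -0.2006, 0.1873]
eef_rot: [0.707, 0.707, -0.001, -0.002]
contact_force: [0.8, 0.5, -2.6]
finger_gap: 0.0586
t: 16.8
position: [0.5798, -0.3882, 0.1874]
eef_rot: [0.707, 0.707, 0.0, -0.002]
contact_force: [-0.0, 1.0, -3.2]
finger_gap: 0.0591
t 16.9 P [ 0.5801 -0.3877  0.1879] yaw -89.92 turn [-0.09 -0.13  0.08] shift(new axes) mm [ -0.8   1.9 107.9] F [ 0.5 -0.6 -3. ] gap 0.0587
```

View pics/s10c.png

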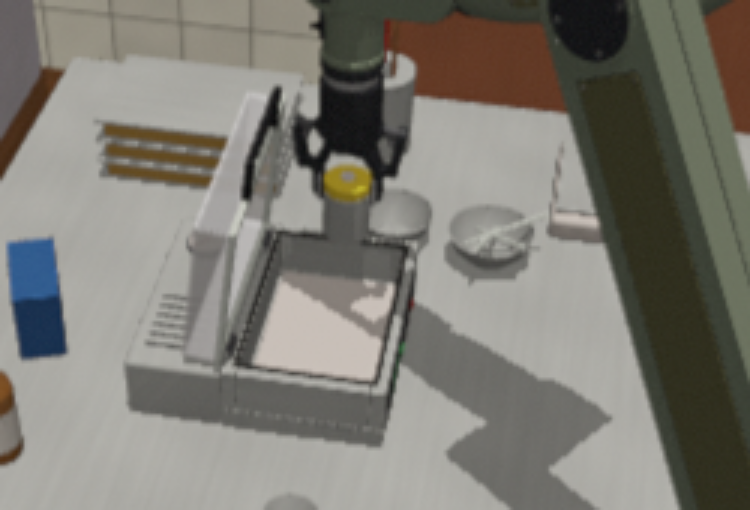

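```bash
python3 -m handwheel '[[0,2,30,0,0,0,50],[0,0,30,0,0,0,50],[0,0,25,0,0,0,50],[0,0,12,0,0,0,50],[0,0,6,0,0,0,50],[0,0,3,0,0,0,50],[0,0,0,0,0,0,50]]' ;  python3 -c "
from h import *
go(.582,-.3885,.080,-90)
"
```

```text
t: 17.55
position: [0.583, -0.3893, 0.0837]
eef_rot: [0.707, 0.707, 0.0, 0.001]
contact_force: [-0.4, 0.0, -1.9]
finger_gap: 0.059
t 17.6 P [ 0.583  -0.3893  0.0837] yaw -89.95 turn [0.08 0.04 0.05] shift(new axes) mm [ 0.8 -1.   3.7] F [-0.4  0.  -1.9] gap 0.059
```

```bash
python3 -m handwheel '[[0,0,2,0,0,0,50],[0,0,1.5,0,0,0,50],[0,0,0,0,0,0,50]]' ; python3 -m handwheel '[[0,0,0,0,0,0,64],[0,0,0,0,0,0,74],[0,0,0,0,0,0,74],[0,0,-25,0,0,0,74],[0,0,-40,0,0,0,74],[0,0,-40,0,0,0,74]]' ;  python3 -c "
from h import *
from m2 import *
p=shot('top','t11');cans(p,.076,.13); basket(p)
go(.628,.1755,.185,-84.6)
"
```

```text
t: 17.85
position: [0.5823, -0.3895, 0.0795]
eef_rot: [0.707, 0.707, 0.0, 0.0]
contact_force: [-0.8, -0.1, -2.8]
finger_gap: 0.0587
t: 18.45
position: [0.5821, -0.3892, 0.1851]
eef_rot: [0.707, 0.707, -0.0, -0.001]
contact_force: [-0.2, -0.7, 0.4]
finger_gap: 0.0739
green 138 [624.7 256.9] 29.1 mean [0.6237 0.2553 0.0829]
blue 140 [628.  175.9] 28.3 mean [0.6277 0.1759 0.083 ]
yellow 59 [ 587.  -380.7] 24.4 mean [ 0.5902 -0.3749  0.1095]
rim 276 0.0392 ((616.917724609375, 176.1632843017578), (130.44264221191406, 249.66970825195312), 5.590821743011475)
t 18.5 P [ 0.5852 -0.3913  0.1941] yaw -89.97 turn [ 0.62  0.47 -5.37] shift(new axes) mm [560.3  96.    9.1] F [ 2.3 -1.5  4.9] gap 0.074
```

```bash
python3 -m handwheel '[[0,0,0,0,0,-5.4,74],[43,7.6,0,0,0,0,74],[43,7.6,0,0,0,0,74],[43,7.6,0,0,0,0,74],[43,7.6,0,0,0,0,74],[43,7.6,0,0,0,0,74],[43,7.6,0,0,0,0,74],[43,7.6,0,0,0,0,74]]' ; python3 -m handwheel '[[43,7.6,0,0,0,0,74],[43,7.6,0,0,0,0,74],[43,7.6,0,0,0,0,74],[43,7.6,0,0,0,0,74],[43,7.6,0,0,0,0,74],[42,7.8,0,0,0,0,74],[0,0,0,0,0,0,74],[0,0,0,0,0,0,74]]' ;  python3 -c "
from h import *
from m2 import *
p=shot('top','t12');cans(p,.076,.13);basket(p)
go(.628,.1757,.050,-84.6)
"
```

```text
t: 19.3
position: [0.6066, -0.0832, 0.1847]
eef_rot: [0.673, 0.74, 0.0, 0.0]
contact_force: [0.8, -0.4, -0.4]
finger_gap: 0.0742
t: 20.1
position: [0.6279, 0.1763, 0.1842]
eef_rot: [0.672, 0.741, -0.0, 0.0]
contact_force: [-0.3, -0.9, 0.1]
finger_gap: 0.0738
green 90 [624.8 254.9] 28.6 mean [0.626  0.2454 0.0831]
blue 40 [625.  168.5] 24.2 mean [0.6215 0.1651 0.0834]
yellow 157 [ 581.7 -389.3] 29.0 mean [ 0.5811 -0.3884  0.1087]
rim 114 0.0388 ((616.9813232421875, 175.92308044433594), (130.22792053222656, 248.3257293701172), 5.96235466003418)
t 20.1 P [0.628  0.1752 0.1842] yaw -84.54 turn [-0.01  0.03  0.06] shift(new axes) mm [5.000e-01 1.000e-01 1.342e+02] F [-0.3 -1.  -0.6] gap 0.0741
```

```bash
python3 -m handwheel '[[0,0,40,0,0,0,74],[0,0,40,0,0,0,74],[0,0,34,0,0,0,74],[0,0,20,0,0,0,74],[0,0,0,0,0,0,50],[0,0,0,0,0,0,50],[0,0,0,0,0,0,50],[0,0,0,0,0,0,50]]' 50; python3 -m handwheel '[[0,0,-8,0,0,0,50],[0,0,-25,0,0,0,50],[0,0,-35,0,0,0,50],[0,0,-35,0,0,0,50],[0,0,-35,0,0,0,50],[0,0,0,0,0,5.4,50],[0,0,0,0,0,0,50]]'; python3 -c "
from h import *
go(.582,-.3085,.188,-90)
"
```

```text
t: 20.95
position: [0.6286, 0.1753, 0.0516]
eef_rot: [0.673, 0.74, 0.001, 0.0]
contact_force: [-0.2, 0.1, -2.4]
finger_gap: 0.0588
t: 21.65
position: [0.6285, 0.1757, 0.1909]
eef_rot: [0.707, 0.707, 0.002, 0.001]
contact_force: [0.4, 0.4, -4.5]
finger_gap: 0.059
t 21.6 P [0.6285 0.1757 0.1909] yaw -89.95 turn [ 0.21 -0.06  0.05] shift(new axes) mm [-484.2  -46.5    2.9] F [ 0.4  0.4 -4.5] gap 0.059
```

```bash
python3 -m handwheel '[[-30,-6,0,0,0,0,50],[-44,-8,0,0,0,0,50],[-44,-8,0,0,0,0,50],[-44,-8,0,0,0,0,50],[-44,-8,0,0,0,0,50],[-44,-8,0,0,0,0,50],[-44,0,0,0,0,0,50],[-44,0,0,0,0,0,50]]' ; python3 -m handwheel '[[-44,0,0,0,0,0,50],[-44,0,0,0,0,0,50],[-38,0,0,0,0,0,50],[-20,0,0,0,0,0,50],[0,0,0,0,0,0,50],[0,0,0,0,0,0,50]]' ;  python3 -c "
from h import *
go(.582,-.3085,.080,-90)
"
```

```text
t: 22.45
position: [0.5811, -0.1639, 0.1878]
eef_rot: [0.706, 0.708, -0.0, -0.001]
contact_force: [0.7, -0.2, -2.6]
finger_gap: 0.0588
t: 23.05
position: [0.5819, -0.3077, 0.1875]
eef_rot: [0.707, 0.707, 0.0, -0.001]
contact_force: [-0.2, 0.3, -2.2]
finger_gap: 0.0588
t 23.1 P [ 0.5819 -0.3077  0.1875] yaw -89.95 turn [-0.09 -0.12  0.05] shift(new axes) mm [-8.000e-01  1.000e-01  1.075e+02] F [-0.2  0.3 -2.2] gap 0.0588
```

```bash
python3 -m handwheel '[[0,0,30,0,0,0,50],[0,0,30,0,0,0,50],[0,0,25,0,0,0,50],[0,0,12,0,0,0,50],[0,0,7,0,0,0,50],[0,0,3,0,0,0,50],[0,0,1,0,0,0,50],[0,0,0,0,0,0,50]]' ; python3 -m handwheel '[[0,0,0,0,0,0,64],[0,0,0,0,0,0,74],[0,0,0,0,0,0,74],[0,0,-25,0,0,0,74],[0,0,-40,0,0,0,74],[0,0,-40,0,0,0,74],[0,0,0,0,0,-5.4,74]]' ;  python3 -c "
from h import *
from m2 import *
p=shot('top','t13');cans(p,.076,.13); basket(p)
go(.6245,.2565,.185,-84.6)
"
```

```text
t: 23.85
position: [0.583, -0.3087, 0.0814]
eef_rot: [0.707, 0.707, 0.0, 0.001]
contact_force: [0.5, -0.3, -1.6]
finger_gap: 0.059
t: 24.55
position: [0.5854, -0.3103, 0.1927]
eef_rot: [0.672, 0.741, 0.002, 0.007]
contact_force: [0.2, 0.1, 0.1]
finger_gap: 0.074
green 138 [625.  257.2] 29.5 mean [0.6241 0.2557 0.0835]
blue 45 [ 580.6 -302.2] 28.6 mean [ 0.5879 -0.2887  0.1087]
yellow 84 [ 577.  -394.2] 28.5 mean [ 0.5709 -0.3953  0.109 ]
rim 292 0.0388 ((617.3829345703125, 175.9481658935547), (130.7740478515625, 249.27700805664062), 5.688962459564209)
t 24.6 P [ 0.584  -0.3095  0.1896] yaw -84.23 turn [0.39 0.26 0.37] shift(new axes) mm [559.7  93.6   4.6] F [ 0.3 -0.3 -0.7] gap 0.0742
```

```bash
python3 -m handwheel '[[43,7.2,0,0,0,0,74],[43,7.2,0,0,0,0,74],[43,7.2,0,0,0,0,74],[43,7.2,0,0,0,0,74],[43,7.2,0,0,0,0,74],[43,7.2,0,0,0,0,74],[43,7.2,0,0,0,0,74],[43,7.2,0,0,0,0,74]]' ; python3 -m handwheel '[[43,7.2,0,0,0,0,74],[43,7.2,0,0,0,0,74],[43,7.2,0,0,0,0,74],[43,7.2,0,0,0,0,74],[43,7.2,0,0,0,0,74],[0,0,0,0,0,0,74],[0,0,0,0,0,0,74]]' ;  python3 -c "
from h import *
from m2 import *
p=shot('top','t14');cans(p,.076,.13);basket(p)
p=shot('scene','s14');cans(p,.076,.13);basket(p)
go(.6245,.2567,.050,-84.6)
"
```

```text
t: 25.4
position: [0.6066, 0.0411, 0.1847]
eef_rot: [0.673, 0.739, -0.0, -0.0]
contact_force: [-0.1, -0.4, 0.7]
finger_gap: 0.0742
t: 26.1
position: [0.622, 0.2574, 0.1842]
eef_rot: [0.672, 0.74, -0.001, -0.0]
contact_force: [-0.3, -1.2, -0.0]
finger_gap: 0.0739
green 12 [616.9 260.1] 18.6 mean [0.6089 0.2586 0.0846]
blue 164 [ 583.5 -304. ] 28.7 mean [ 0.582  -0.304   0.1088]
yellow 158 [ 582.2 -390. ] 30.0 mean [ 0.5812 -0.3884  0.1088]
rim 184 0.0394 ((619.829833984375, 145.68760681152344), (131.01351928710938, 188.44595336914062), 6.14779806137085)
green 217 [624.1 258.9] 29.7 mean [0.6229 0.2629 0.0845]
blue none 0
yellow none 1
rim 399 0.0404 ((617.0633544921875, 178.94793701171875), (130.47642517089844, 249.94473266601562), 5.7258806228637695)
t 26.2 P [0.6223 0.2557 0.1848] yaw -84.64 turn [-0.07  0.05 -0.04] shift(new axes) mm [  0.8   2.3 134.8] F [ 0.2 -1.  -0.7] gap 0.0742
```

```bash
python3 -m handwheel '[[0.5,2,40,0,0,0,74],[0,0,40,0,0,0,74],[0,0,34,0,0,0,74],[0,0,20,0,0,0,74],[0,0,0,0,0,0,50],[0,0,0,0,0,0,50],[0,0,0,0,0,0,50],[0,0,0,0,0,0,50]]' 50; python3 -m handwheel '[[0,0,-8,0,0,0,50],[0,0,-25,0,0,0,50],[0,0,-35,0,0,0,50],[0,0,-35,0,0,0,50],[0,0,-35,0,0,0,50],[0,0,0,0,0,5.4,50],[0,0,0,0,0,0,50]]'; python3 -c "
from h import *
go(.582,-.225,.188,-90)
"
```

```text
t: 27.0
position: [0.6251, 0.2574, 0.0527]
eef_rot: [0.673, 0.74, 0.001, 0.0]
contact_force: [-0.2, -0.3, -2.5]
finger_gap: 0.0589
t: 27.7
position: [0.625, 0.2578, 0.192]
eef_rot: [0.707, 0.707, 0.002, 0.001]
contact_force: [-0.6, 0.1, -2.6]
finger_gap: 0.0587
t 27.7 P [0.625  0.2578 0.192 ] yaw -89.96 turn [ 0.21 -0.09  0.04] shift(new axes) mm [-482.8  -43.     4. ] F [-0.6  0.1 -2.6] gap 0.0587
```

```bash
python3 -m handwheel '[[-30,-6,0,0,0,0,50],[-44,-8,0,0,0,0,50],[-44,-8,0,0,0,0,50],[-44,-8,0,0,0,0,50],[-44,-8,0,0,0,0,50],[-44,-5,0,0,0,0,50],[-44,0,0,0,0,0,50],[-44,0,0,0,0,0,50]]' ; python3 -m handwheel '[[-44,0,0,0,0,0,50],[-44,0,0,0,0,0,50],[-38,0,0,0,0,0,50],[-18,0,0,0,0,0,50],[0,0,0,0,0,0,50],[0,0,0,0,0,0,50]]' ;  python3 -c "
from h import *
go(.582,-.225,.080,-90)
"
```

```text
t: 28.5
position: [0.5806, -0.082, 0.1889]
eef_rot: [0.706, 0.708, -0.0, -0.001]
contact_force: [0.5, -0.6, -3.0]
finger_gap: 0.0588
t: 29.1
position: [0.5814, -0.2237, 0.1887]
eef_rot: [0.707, 0.707, 0.0, -0.001]
contact_force: [0.8, 0.6, -2.2]
finger_gap: 0.059
t 29.1 P [ 0.5814 -0.2237  0.1887] yaw -89.94 turn [-0.08 -0.1   0.06] shift(new axes) mm [ -1.3   0.6 108.7] F [ 0.8  0.6 -2.2] gap 0.059
```

```bash
python3 -m handwheel '[[0,0,30,0,0,0,50],[0,0,30,0,0,0,50],[0,0,25,0,0,0,50],[0,0,12,0,0,0,50],[0,0,7,0,0,0,50],[0,0,3,0,0,0,50],[0,0,1,0,0,0,50],[0,0,0,0,0,0,50]]' ; python3 -m handwheel '[[0,0,0,0,0,0,64],[0,0,0,0,0,0,74],[0,0,0,0,0,0,74],[0,0,-25,0,0,0,74],[0,0,-40,0,0,0,74],[0,-30,-40,0,0,0,40],[0,-30,-40,0,0,0,40],[0,0,-40,0,0,0,40]]' ;  python3 -m handwheel '[[-40,0,-40,0,0,0,40],[-40,0,-40,0,0,0,40],[0,0,-40,0,0,0,40],[0,0,0,0,0,0,40]]'; python3 -c "
from h import *
from m2 import *
p=shot('top','t15');cans(p,.076,.13,(.5,.7,-.5,-.1))
p=shot('scene','s15')
for n in ('top','scene'):
  p=manip.grab_frame(n); C=cloud(p)
  B=C[(C[:,2]>.325)&(C[:,2]<.35)&(C[:,1]<-.2)&(C[:,1]>-.45)&(C[:,0]>.63)&(C[:,0]<.69)]
  if len(B): print('bar',len(B),np.percentile(B,[2,50,98],axis=0).round(4))
go(.66,-.3085,.42,-90)
"
```

```text
t: 29.9
position: [0.5825, -0.2246, 0.0823]
eef_rot: [0.707, 0.707, 0.0, 0.001]
contact_force: [-1.1, 0.0, -2.3]
finger_gap: 0.0588
t: 30.7
position: [0.5183, -0.2242, 0.2683]
eef_rot: [0.707, 0.707, -0.001, -0.001]
contact_force: [1.4, -0.4, -0.6]
finger_gap: 0.04
t: 31.1
position: [0.5231, -0.2972, 0.3835]
eef_rot: [0.708, 0.707, 0.002, 0.006]
contact_force: [0.1, -0.3, 0.1]
finger_gap: 0.0402
green 150 [ 581.2 -221.2] 28.6 mean [ 0.5808 -0.221   0.1088]
blue 163 [ 584.9 -303.5] 30.0 mean [ 0.5821 -0.3036  0.1092]Traceback (most recent call last):
  File "<string>", line 4, in <module>
    p=shot('top','t15');cans(p,.076,.13,(.5,.7,-.5,-.1))
                        ~~~~^^^^^^^^^^^^^^^^^^^^^^^^^^^^
  File "m2.py", line 17, in cans
    X=cloud(p,cv2.inRange(hsv,a,b)>0)
  File "h.py", line 18, in cloud
    return (ray(p,np.c_[u,v])*D[v,u][:,None])@cR(p).T+np.array(p["position"])
            ~~~^^^^^^^^^^^^^^
  File "h.py", line 8, in ray
    q=cv2.undistortPoints(np.array(uv,float).reshape(-1,1,2),K(p),np.array(p["distortion"],float)).reshape(-1,2)
      ~~~~~~~~~~~~~~~~~~~^^^^^^^^^^^^^^^^^^^^^^^^^^^^^^^^^^^^^^^^^^^^^^^^^^^^^^^^^^^^^^^^^^^^^^^^^
cv2.error: OpenCV(4.12.0) /io/opencv/modules/calib3d/src/undistort.dispatch.cpp:347: error: (-215:Assertion failed) CV_IS_MAT(_src) && CV_IS_MAT(_dst) && (_src->rows == 1 || _src->cols == 1) && (_dst->rows == 1 || _dst->cols == 1) && _src->cols + _src->rows - 1 == _dst->rows + _dst->cols - 1 && (CV_MAT_TYPE(_src->type) == CV_32FC2 || CV_MAT_TYPE(_src->type) == CV_64FC2) && (CV_MAT_TYPE(_dst->type) == CV_32FC2 || CV_MAT_TYPE(_dst->type) == CV_64FC2) in function 'cvUndistortPointsInternal'
```

View pics/t15.png

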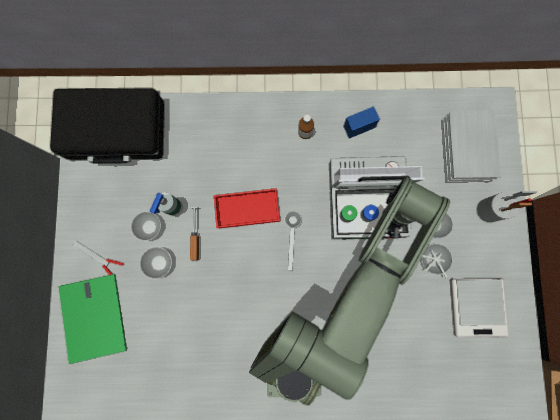

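```bash
python3 -c "
from h import *
p=shot('scene','s15')
for n in ('top','scene'):
  p=manip.grab_frame(n); C=cloud(p)
  B=C[(C[:,2]>.30)&(C[:,2]<.36)&(C[:,1]<-.22)&(C[:,1]>-.40)&(C[:,0]>.60)&(C[:,0]<.72)]
  if len(B): 
    print(n,'bar',len(B),np.percentile(B,[2,50,98],axis=0).round(4))
    for z in np.arange(.30,.36,.006):
      b=B[abs(B[:,2]-z)<.003]; 
      if len(b): print(z.round(3),len(b),np.percentile(b[:,0],[5,50,95]).round(4))
go(.66,-.3085,.42,-90)
"
```

```text
top bar 169 [[ 0.659  -0.3779  0.3255]
 [ 0.6636 -0.3021  0.3393]
 [ 0.6699 -0.2277  0.3447]]
0.3 1 [0.662 0.662 0.662]
0.306 1 [0.6675 0.6675 0.6675]
0.312 1 [0.6629 0.6629 0.6629]
0.324 2 [0.6603 0.6635 0.6668]
0.33 6 [0.6593 0.6609 0.6627]
0.336 65 [0.6593 0.6635 0.6699]
0.342 90 [0.6591 0.6647 0.6689]
0.348 3 [0.6611 0.6615 0.6664]
scene bar 146 [[ 0.6576 -0.3853  0.3015]
 [ 0.6632 -0.2838  0.3398]
 [ 0.6698 -0.2257  0.3463]]
0.3 6 [0.6627 0.6658 0.6705]
0.306 9 [0.6624 0.6653 0.6709]
0.312 6 [0.6618 0.6647 0.6698]
0.318 7 [0.6614 0.6636 0.6671]
0.324 8 [0.6582 0.6616 0.6694]
0.33 6 [0.6588 0.6628 0.6673]
0.336 20 [0.6577 0.6596 0.6685]
0.342 76 [0.6583 0.663  0.6681]
0.348 8 [0.6606 0.6636 0.6649]
t 31.3 P [ 0.5214 -0.2948  0.3758] yaw -89.95 turn [-0.11 -0.07  0.05] shift(new axes) mm [-13.7 138.6 -44.2] F [ 0.1  0.4 -0.9] gap 0.04
```

View pics/s15.png

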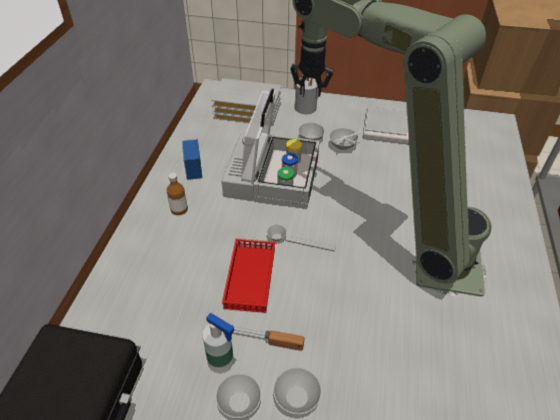

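```bash
python3 -m handwheel '[[-4,0,-30,0,0,0,40],[-9,30,-18,0,0,0,40],[0,40,0,0,0,0,40],[0,40,0,0,0,0,40],[0,30,0,0,0,0,40],[0,0,0,0,0,0,40],[0,0,0,0,0,0,40]]';python3 -c "
from h import *
go(.663,-.3085,.324,-90)
"
```

```text
t: 32.0
position: [0.6623, -0.3078, 0.4222]
eef_rot: [0.707, 0.708, -0.001, -0.002]
contact_force: [-0.4, -0.4, -0.6]
finger_gap: 0.0399
t 32.0 P [ 0.6623 -0.3078  0.4222] yaw -89.91 turn [-0.26 -0.11  0.09] shift(new axes) mm [-0.7  0.7 98.2] F [-0.4 -0.4 -0.6] gap 0.0399
```

```bash
python3 -m handwheel '[[0,1,30,0,0,0,40],[0,0,30,0,0,0,40],[0,0,22,0,0,0,40],[0,0,12,0,0,0,40],[0,0,4,0,0,0,40],[0,0,0,0,0,0,40]]';python3 -c "
from h import *
p=shot('scene','s16')
a=p['frame'][40:210,180:430,::-1];cv2.imwrite('pics/s16c.png',cv2.resize(a,None,fx=3,fy=3))
go(.663,-.3085,.324,-90)
"
```

```text
t: 32.6
position: [0.6617, -0.3081, 0.3275]
eef_rot: [0.707, 0.707, -0.0, -0.0]
contact_force: [-0.3, -0.7, 1.2]
finger_gap: 0.0399
t 32.6 P [ 0.6622 -0.3083  0.3283] yaw -89.99 turn [0.06 0.03 0.01] shift(new axes) mm [-0.2  0.8  4.3] F [-0.2 -0.3  0.3] gap 0.0407
```

View pics/s16c.png

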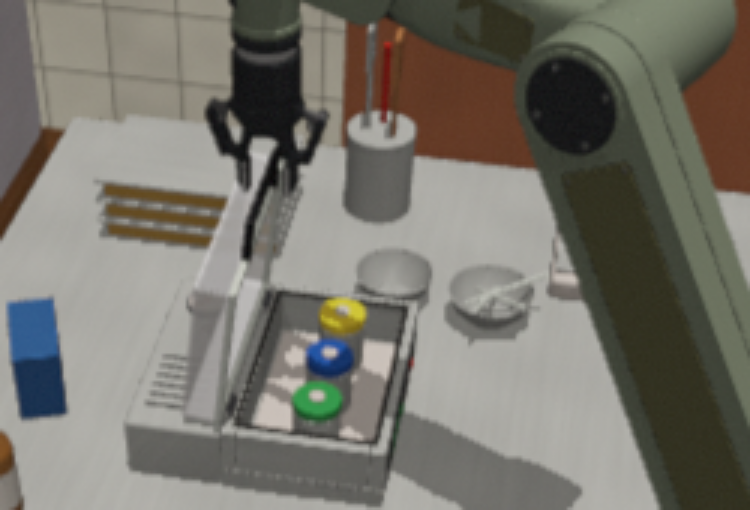

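```bash
python3 -m handwheel '[[0,0,5,0,0,0,40],[0,0,0,0,0,0,8],[0,0,0,0,0,0,8],[0,0,0,0,0,0,8],[0,0,0,0,0,0,8],[0,0,0,0,0,0,8]]' 60;python3 -c "
from h import *
go(.663,-.3085,.324,-90)
"
```

```text
t: 33.25
position: [0.6634, -0.3082, 0.3224]
eef_rot: [0.707, 0.707, 0.0, 0.001]
contact_force: [1.9, -1.2, 1.2]
finger_gap: 0.0096
t 33.2 P [ 0.6634 -0.3082  0.3224] yaw -89.95 turn [0.09 0.02 0.05] shift(new axes) mm [-0.3 -0.4 -1.6] F [ 1.9 -1.2  1.2] gap 0.0096
```

```bash
python3 -m handwheel '[[0,0,0,0,0,0,8],[0,0,0,0,0,0,8]]' ;python3 -c "
import numpy as np
a=np.linspace(1.45,0,28)+.0163
P=245*np.c_[-np.cos(a),np.sin(a)];d=np.diff(P,axis=0)
for i,r in enumerate(d): print(i,a[i+1].round(3)-.016,'ty',r[0].round(1),'tz',-r[1].round(1), 'cum',(P[i+1]-P[0]).round(1))
from h import *
st()"
```

```text
t: 33.45
position: [0.6631, -0.3082, 0.3224]
eef_rot: [0.707, 0.707, 0.0, 0.0]
contact_force: [1.9, 0.4, 2.3]
finger_gap: 0.0099
0 1.397 ty -13.0 tz 1.7 cum [-13.   -1.7]
1 1.343 ty -12.9 tz 2.4 cum [-26.   -4.1]
2 1.289 ty -12.8 tz 3.1 cum [-38.8  -7.3]
3 1.2349999999999999 ty -12.6 tz 3.8 cum [-51.4 -11. ]
4 1.182 ty -12.4 tz 4.5 cum [-63.7 -15.5]
5 1.128 ty -12.1 tz 5.1 cum [-75.8 -20.6]
6 1.074 ty -11.8 tz 5.8 cum [-87.7 -26.4]
7 1.021 ty -11.5 tz 6.4 cum [-99.2 -32.8]
8 0.967 ty -11.1 tz 7.0 cum [-110.3  -39.8]
9 0.913 ty -10.7 tz 7.6 cum [-121.1  -47.4]
10 0.86 ty -10.3 tz 8.2 cum [-131.4  -55.5]
11 0.8059999999999999 ty -9.9 tz 8.7 cum [-141.3  -64.2]
12 0.752 ty -9.4 tz 9.2 cum [-150.6  -73.4]
13 0.698 ty -8.9 tz 9.7 cum [-159.5  -83.1]
14 0.645 ty -8.3 tz 10.2 cum [-167.9  -93.3]
15 0.591 ty -7.8 tz 10.6 cum [-175.7 -103.9]
16 0.537 ty -7.2 tz 11.0 cum [-182.9 -114.9]
17 0.484 ty -6.6 tz 11.4 cum [-189.5 -126.3]
18 0.43 ty -6.0 tz 11.7 cum [-195.5 -138. ]
19 0.376 ty -5.4 tz 12.0 cum [-200.8 -150. ]
20 0.323 ty -4.7 tz 12.3 cum [-205.5 -162.3]
21 0.26899999999999996 ty -4.0 tz 12.5 cum [-209.6 -174.8]
22 0.21500000000000002 ty -3.4 tz 12.7 cum [-212.9 -187.5]
23 0.16099999999999998 ty -2.7 tz 12.9 cum [-215.6 -200.4]
24 0.108 ty -2.0 tz 13.0 cum [-217.6 -213.4]
25 0.054000000000000006 ty -1.3 tz 13.1 cum [-218.8 -226.5]
26 0.0 ty -0.6 tz 13.1 cum [-219.4 -239.7]
{'t': 33.45, 'joints': [-0.4509, 0.5574, 0.9574, 0.0002, 1.6257, -0.4516], 'position': [0.6631, -0.3082, 0.3224], 'eef_rot': [0.7069, 0.7073, 0.0003, 0.0004], 'contact_force': [1.9176, 0.4254, 2.2771], 'finger_gap': 0.0099}
```

```bash
python3 -m handwheel '[[0,-6,0.7,0,0,0,8],[0,-7,1,0,0,0,8],[0,-12.9,2.4,0,0,0,8],[0,-12.8,3.1,0,0,0,8]]' ;python3 -c "
from h import *
p=shot('scene','s17')
a=p['frame'][40:210,180:430,::-1];cv2.imwrite('pics/s17c.png',cv2.resize(a,None,fx=3,fy=3))
go(.663,-.3085,.324,-90)
"
```

```text
t: 33.85
position: [0.6242, -0.3086, 0.3153]
eef_rot: [0.707, 0.707, 0.001, 0.002]
contact_force: [4.6, -2.4, 2.2]
finger_gap: 0.0097
t 33.9 P [ 0.6217 -0.3086  0.315 ] yaw -90.03 turn [-0.05  0.03 -0.03] shift(new axes) mm [ 0.1 41.3 -9. ] F [ 1.7 -1.4  0.7] gap 0.0095
```

View pics/s17c.png

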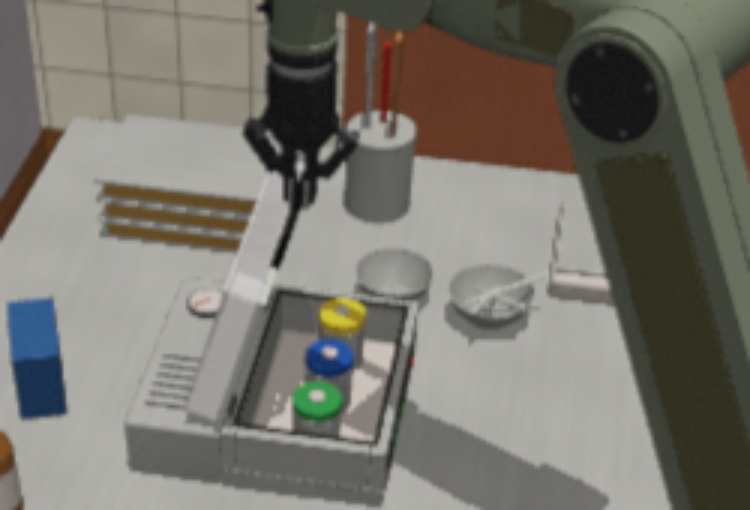

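Lid is following (bar in the fingers at about (297,190) in the crop). Continue.

```bash
python3 -m handwheel '[[0,-12.6,3.8,0,0,0,8],[0,-12.4,4.5,0,0,0,8],[0,-12.1,5.1,0,0,0,8],[0,-11.8,5.8,0,0,0,8],[0,-11.5,6.4,0,0,0,8],[0,-11.1,7,0,0,0,8],[0,0,0,0,0,0,8]]' ;python3 -c "
from h import *
go(.663,-.3085,.324,-90)
"
```

```text
t: 34.6
position: [0.5519, -0.3092, 0.2823]
eef_rot: [0.707, 0.707, -0.0, 0.001]
contact_force: [4.8, -3.2, 2.8]
finger_gap: 0.0093
t 34.6 P [ 0.5519 -0.3092  0.2823] yaw -90.03 turn [ 0.06  0.1  -0.03] shift(new axes) mm [  0.7 111.1 -41.7] F [ 4.8 -3.2  2.8] gap 0.0093
```

```bash
python3 -m handwheel '[[0,-10.7,7.6,0,0,0,8],[0,-10.3,8.2,0,0,0,8],[0,-9.9,8.7,0,0,0,8],[0,-9.4,9.2,0,0,0,8],[0,-8.9,9.7,0,0,0,8],[0,0,0,0,0,0,8]]' 80;python3 -c "
from h import *
p=shot('scene','s18')
a=p['frame'][60:190,220:400,::-1];cv2.imwrite('pics/s18c.png',cv2.resize(a,None,fx=4,fy=4))
go(.663,-.3085,.324,-90)
"
```

```text
t: 35.2
position: [0.5032, -0.3092, 0.2389]
eef_rot: [0.707, 0.707, -0.0, 0.001]
contact_force: [3.1, -2.8, 3.4]
finger_gap: 0.0095
t 35.2 P [ 0.5036 -0.3092  0.2394] yaw -90.01 turn [ 0.05  0.1  -0.01] shift(new axes) mm [  0.7 159.4 -84.6] F [ 3.3 -3.7  4.4] gap 0.0099
```

View pics/s18c.png

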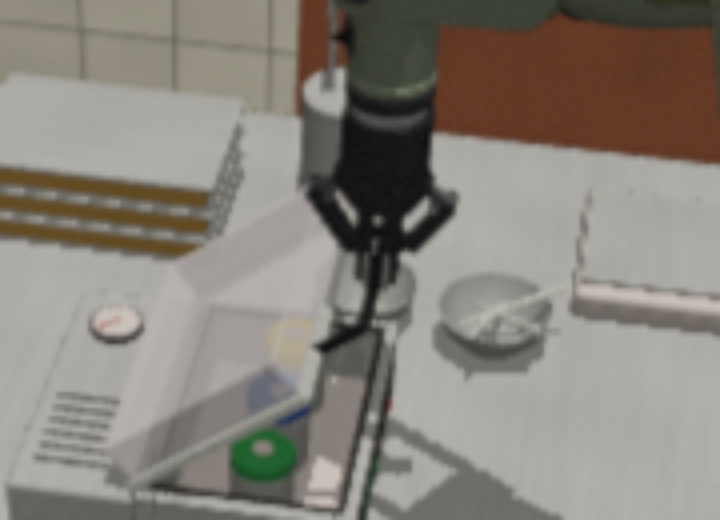

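```bash
python3 -m handwheel '[[0,1.2,0,-4,0,0,8],[0,1.2,0,-4,0,0,8],[0,1.2,0,-4,0,0,8],[0,1.1,0,-4,0,0,8],[0,0,0,0,0,0,8]]' 60;python3 -c "
import numpy as np
t=np.radians(16)
a=np.linspace(1.45,0,28)+.0163
P=245*np.c_[-np.cos(a),np.sin(a)];d=np.diff(P,axis=0)
for i,r in enumerate(d[14:]): print(i+14,'ty',(r[0]*np.cos(t)+r[1]*np.sin(t)).round(1),'tz',(r[0]*np.sin(t)-r[1]*np.cos(t)).round(1))
from h import *
go(.663,-.3085,.324,-90)
s=manip.observe();T=R.from_quat(s['eef_rot']).as_matrix();print(T.round(3)); print('bar est',np.array(s['position'])-.017*T[:,2])
"
```

```text
t: 35.75
position: [0.5067, -0.3086, 0.2397]
eef_rot: [0.701, 0.7, 0.098, 0.098]
contact_force: [-1.8, -3.0, 6.1]
finger_gap: 0.0094
14 ty -10.8 tz 7.5
15 ty -10.4 tz 8.0
16 ty -10.0 tz 8.6
17 ty -9.5 tz 9.1
18 ty -9.0 tz 9.6
19 ty -8.5 tz 10.1
20 ty -7.9 tz 10.5
21 ty -7.3 tz 10.9
22 ty -6.7 tz 11.3
23 ty -6.1 tz 11.6
24 ty -5.5 tz 12.0
25 ty -4.8 tz 12.2
26 ty -4.2 tz 12.5
t 35.8 P [ 0.5067 -0.3086  0.2397] yaw -90.08 turn [15.97 -0.   -0.08] shift(new axes) mm [ 1.000e-01  1.563e+02 -8.430e+01] F [-1.8 -3.   6.1] gap 0.0094
[[ 0.001  0.961  0.275]
 [ 1.    -0.001 -0.   ]
 [ 0.     0.275 -0.961]]
bar est [ 0.50201237 -0.3085489   0.25606634]
```

```bash
python3 -m handwheel '[[0,-10.8,7.5,0,0,0,8],[0,-10.4,8,0,0,0,8],[0,-10,8.6,0,0,0,8],[0,-9.5,9.1,0,0,0,8],[0,-9,9.6,0,0,0,8],[0,-8.5,10.1,0,0,0,8],[0,0,0,0,0,0,8]]';python3 -c "
from h import *
p=shot('scene','s19')
a=p['frame'][60:190,220:400,::-1];cv2.imwrite('pics/s19c.png',cv2.resize(a,None,fx=4,fy=4))
st()
s=manip.observe();T=R.from_quat(s['eef_rot']).as_matrix(); print('bar est',np.array(s['position'])-.0136*T[:,2])
"
```

```text
t: 36.45
position: [0.467, -0.3089, 0.1726]
eef_rot: [0.7, 0.7, 0.098, 0.098]
contact_force: [-1.6, -1.6, 8.3]
finger_gap: 0.0094
{'t': 36.5, 'joints': [-0.7064, 0.2457, 1.8624, 0.2434, 0.8337, -0.8528], 'position': [0.4673, -0.3089, 0.1732], 'eef_rot': [0.7001, 0.7004, 0.0982, 0.0984], 'contact_force': [-2.5287, -3.2532, 8.5279], 'finger_gap': 0.0093}
bar est [ 0.46355351 -0.30891414  0.18631058]
```

View pics/s19c.png

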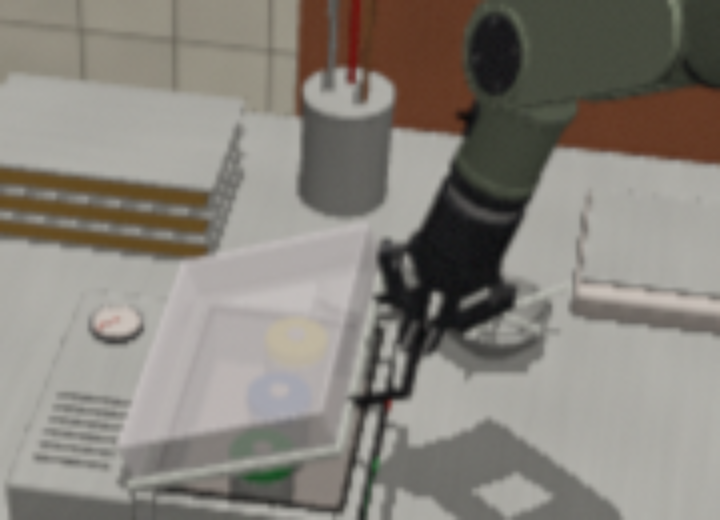

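```bash
python3 -m handwheel '[[0,-7.9,10.5,0,0,0,8],[0,-7.3,10.9,0,0,0,8],[0,-6.7,11.3,0,0,0,8],[0,-6.1,11.6,0,0,0,8],[0,-5.5,12,0,0,0,8],[0,-2.4,6.1,0,0,0,8],[0,0,0,0,0,0,8]]';python3 -c "
from h import *
st()
s=manip.observe();T=R.from_quat(s['eef_rot']).as_matrix(); print('bar est',np.array(s['position'])-.0136*T[:,2])
"
```

```text
t: 37.2
position: [0.4505, -0.3091, 0.1032]
eef_rot: [0.7, 0.7, 0.098, 0.099]
contact_force: [-3.7, -1.6, 10.1]
finger_gap: 0.0093
{'t': 37.2, 'joints': [-0.7298, 0.3097, 1.9842, 0.3048, 0.6595, -0.9544], 'position': [0.4505, -0.3091, 0.1032], 'eef_rot': [0.7, 0.7004, 0.0985, 0.0986], 'contact_force': [-3.7344, -1.6295, 10.1336], 'finger_gap': 0.0093}
bar est [ 0.44673893 -0.30904953  0.1162514 ]
```

```bash
python3 -m handwheel '[[0,-2.6,6.2,0,0,0,8],[0,-2.1,5,0,0,0,8],[0,-1.5,4,0,0,0,8],[0,0,0,0,0,0,8]]';python3 -c "
from h import *
p=shot('scene','s20')
a=p['frame'][60:190,220:400,::-1];cv2.imwrite('pics/s20c.png',cv2.resize(a,None,fx=4,fy=4))
s=manip.observe();T=R.from_quat(s['eef_rot']).as_matrix(); print('bar est',np.array(s['position'])-.0136*T[:,2],s['contact_force'])
"
```

```text
t: 37.6
position: [0.4495, -0.3088, 0.0873]
eef_rot: [0.7, 0.701, 0.099, 0.099]
contact_force: [0.7, -1.6, 8.4]
finger_gap: 0.0092
bar est [ 0.44575839 -0.30874561  0.10049878] [ 1.39005849 -1.29694782  8.40553924]
```

View pics/s20c.png

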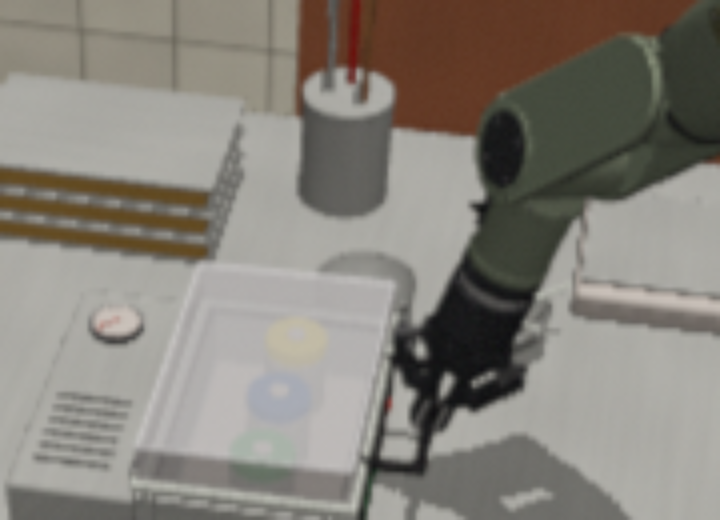

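```bash
python3 -m handwheel '[[0,-0.8,2.5,0,0,0,8],[0,0,0,0,0,0,8]]';python3 -m handwheel '[[0,-0.7,2.5,0,0,0,8],[0,0,0,0,0,0,8]]';python3 -m handwheel '[[0,-0.6,2,0,0,0,8],[0,0,0,0,0,0,8]]'
```

```text
t: 37.85
position: [0.4495, -0.3087, 0.0849]
eef_rot: [0.699, 0.701, 0.099, 0.099]
contact_force: [1.1, -1.2, 8.5]
finger_gap: 0.0093
t: 38.05
position: [0.4494, -0.3088, 0.0823]
eef_rot: [0.699, 0.701, 0.099, 0.099]
contact_force: [0.0, -1.2, 8.5]
finger_gap: 0.0095
t: 38.25
position: [0.4494, -0.3088, 0.0809]
eef_rot: [0.699, 0.701, 0.099, 0.099]
contact_force: [-2.5, 0.6, 15.3]
finger_gap: 0.0096
```

```bash
python3 -m handwheel '[[0,-0.3,1,0,0,0,8],[0,0,0,0,0,0,8],[0,0,0,0,0,0,8],[0,0,0,0,0,0,8],[0,0,0,0,0,0,8],[0,0,0,0,0,0,8],[0,0,0,0,0,0,8],[0,0,0,0,0,0,8]]';for i in 1 2 3 4; do python3 -m handwheel '[[0,0,0,0,0,0,8],[0,0,0,0,0,0,8],[0,0,0,0,0,0,8],[0,0,0,0,0,0,8],[0,0,0,0,0,0,8],[0,0,0,0,0,0,8],[0,0,0,0,0,0,8],[0,0,0,0,0,0,8]]'|grep -E "t:|force|posi"; done;python3 -c "
from h import *
p=shot('scene','s21')
a=p['frame'][60:190,220:400,::-1];cv2.imwrite('pics/s21c.png',cv2.resize(a,None,fx=4,fy=4))
p=shot('top','t21');p=manip.grab_frame('top');C=cloud(p)
X=C[(C[:,0]>.52)&(C[:,0]<.66)&(C[:,1]>-.42)&(C[:,1]<-.2)&(C[:,2]>.1)]
print(len(X),np.percentile(X[:,2],[5,50,95])); A=np.c_[X[:,:2],np.ones(len(X))]
print(np.linalg.lstsq(A,X[:,2],rcond=None)[0])
"
```

```text
t: 39.05
position: [0.4494, -0.3088, 0.0805]
eef_rot: [0.699, 0.701, 0.099, 0.1]
contact_force: [-3.5, 0.7, 17.7]
finger_gap: 0.0091
t: 39.85
position: [0.4494, -0.3088, 0.0805]
eef_rot: [0.699, 0.701, 0.099, 0.1]
contact_force: [-4.3, 0.6, 18.0]
t: 40.65
position: [0.4494, -0.3088, 0.0805]
eef_rot: [0.699, 0.701, 0.099, 0.1]
contact_force: [-3.5, 0.6, 19.4]
t: 41.45
position: [0.4494, -0.3088, 0.0805]
eef_rot: [0.699, 0.701, 0.099, 0.1]
contact_force: [-3.9, -0.1, 17.9]
t: 42.25
position: [0.4495, -0.3088, 0.0805]
eef_rot: [0.699, 0.701, 0.099, 0.1]
contact_force: [-2.9, 0.7, 17.9]
2184 [0.13314617 0.13862734 0.14445234]
[0.00304189 0.00040598 0.13703444]
```

View pics/s21c.png

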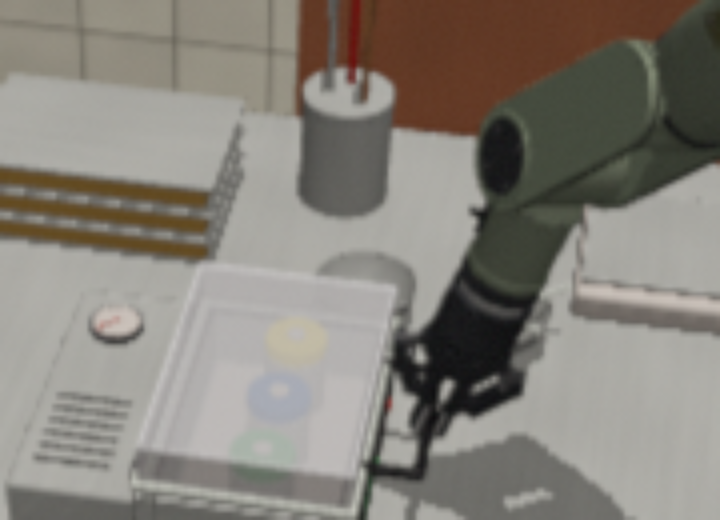

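```bash
python3 -m handwheel '[[0,0.6,-2,0,0,0,8],[0,2,-6,0,0,0,8],[0,3.5,-8.5,0,0,0,8],[0,4.8,-12.2,0,0,0,8],[0,5.5,-12,0,0,0,8],[0,6.1,-11.6,0,0,0,8],[0,6.7,-11.3,0,0,0,8],[0,0,0,0,0,0,8]]';python3 -c "
from h import *
s=manip.observe();T=R.from_quat(s['eef_rot']).as_matrix(); b=np.array(s['position'])-.0136*T[:,2];print('bar est',b,s['contact_force'],s['finger_gap'],'ang',np.arctan2(b[2]-.092,.69-b[0]), np.hypot(b[2]-.092,.69-b[0]))
"
```

```text
t: 43.2
position: [0.461, -0.3086, 0.15]
eef_rot: [0.699, 0.701, 0.099, 0.1]
contact_force: [2.9, -0.8, 5.8]
finger_gap: 0.0095
bar est [ 0.4571951  -0.30863557  0.16308367] [ 2.88952478 -0.77343703  5.78470019] 0.009495823777432435 ang 0.2963447916834117 0.24341529742001097
```

```bash
python3 -m handwheel '[[0,7.3,-10.9,0,0,0,8],[0,7.9,-10.5,0,0,0,8],[0,8.5,-10.1,0,0,0,8],[0,9,-9.6,0,0,0,8],[0,9.5,-9.1,0,0,0,8],[0,10,-8.6,0,0,0,8],[0,10.4,-8,0,0,0,8],[0,0,0,0,0,0,8]]';python3 -m handwheel '[[0,-1.1,0,4,0,0,8],[0,-1.2,0,4,0,0,8],[0,-1.2,0,4,0,0,8],[0,-1.2,0,4,0,0,8],[0,0,0,0,0,0,8]]';python3 -c "
from h import *
s=manip.observe();T=R.from_quat(s['eef_rot']).as_matrix(); b=np.array(s['position'])-.0136*T[:,2];print('bar est',b,s['contact_force'],s['finger_gap'],'ang',np.arctan2(b[2]-.092,.69-b[0]), np.hypot(b[2]-.092,.69-b[0]))
print(T.round(3))
a=np.arctan2(b[2]-.092,.69-b[0])
A=np.linspace(a,1.4663,16);P=245*np.c_[-np.cos(A),np.sin(A)];print(np.c_[A[1:],np.diff(P,axis=0)].round(2)); print((P[-1]-P[0]).round(1))
"
```

```text
t: 44.0
position: [0.5031, -0.3076, 0.2296]
eef_rot: [0.699, 0.701, 0.1, 0.099]
contact_force: [9.0, -0.7, -2.1]
finger_gap: 0.0094
t: 44.5
position: [0.4982, -0.3074, 0.2288]
eef_rot: [0.706, 0.708, 0.0, -0.0]
contact_force: [4.0, 0.4, 6.2]
finger_gap: 0.0096
bar est [ 0.4981923  -0.30741944  0.24236229] [3.95605743 0.36414748 6.18389359] 0.009641852582237603 ang 0.6648601605862126 0.24371912667728454
[[-0.002  1.    -0.   ]
 [ 1.     0.002  0.001]
 [ 0.001 -0.    -1.   ]]
[[ 0.72  8.35 10.08]
 [ 0.77  8.87  9.62]
 [ 0.83  9.37  9.13]
 [ 0.88  9.85  8.62]
 [ 0.93 10.3   8.08]
 [ 0.99 10.71  7.52]
 [ 1.04 11.1   6.94]
 [ 1.09 11.45  6.33]
 [ 1.15 11.78  5.71]
 [ 1.2  12.06  5.08]
 [ 1.25 12.32  4.43]
 [ 1.31 12.54  3.76]
 [ 1.36 12.72  3.09]
 [ 1.41 12.87  2.4 ]
 [ 1.47 12.98  1.71]]
[167.3  92.5]
```

```bash
python3 -m handwheel '[[0,8.3,-10.1,0,0,0,8],[0,8.9,-9.6,0,0,0,8],[0,9.4,-9.1,0,0,0,8],[0,9.8,-8.6,0,0,0,8],[0,10.3,-8.1,0,0,0,8],[0,10.7,-7.5,0,0,0,8],[0,11.1,-6.9,0,0,0,8],[0,0,0,0,0,0,8]]';python3 -m handwheel '[[0,11.4,-6.3,0,0,0,8],[0,11.8,-5.7,0,0,0,8],[0,12,-5.1,0,0,0,8],[0,12.3,-4.4,0,0,0,8],[0,12.5,-3.8,0,0,0,8],[0,0,0,0,0,0,8]]';python3 -c "
from h import *
s=manip.observe();T=R.from_quat(s['eef_rot']).as_matrix(); b=np.array(s['position'])-.0136*T[:,2];print('bar est',b,s['contact_force'],s['finger_gap'],'ang',np.arctan2(b[2]-.092,.69-b[0]), np.hypot(b[2]-.092,.69-b[0]))
"
```

```text
t: 45.3
position: [0.565, -0.3068, 0.2888]
eef_rot: [0.707, 0.708, 0.0, -0.001]
contact_force: [-0.3, 1.8, 5.4]
finger_gap: 0.0098
t: 45.9
position: [0.6247, -0.306, 0.3142]
eef_rot: [0.706, 0.708, 0.0, -0.002]
contact_force: [-1.0, 2.5, 8.0]
finger_gap: 0.0094
bar est [ 0.62476926 -0.30603832  0.32782185] [-1.00944894  2.4717181   8.02074061] 0.009392659276448764 ang 1.30093368515388 0.24467732865343153
```

```bash
python3 -m handwheel '[[0,12,-3.1,0,0,0,8],[0,12,-2.4,0,0,0,8],[0,9,-1.5,0,0,0,8],[0,4,-0.6,0,0,0,8],[0,0,0,0,0,0,8]]';python3 -m handwheel '[[0,2.5,-0.4,0,0,0,8],[0,0,0,0,0,0,8],[0,0,0,0,0,0,8]]';python3 -c "
from h import *
s=manip.observe();T=R.from_quat(s['eef_rot']).as_matrix(); b=np.array(s['position'])-.0136*T[:,2];print('bar est',b,s['contact_force'],s['finger_gap'],'ang',np.arctan2(b[2]-.092,.69-b[0]), np.hypot(b[2]-.092,.69-b[0]))
"
```

```text
t: 46.4
position: [0.6608, -0.3057, 0.3207]
eef_rot: [0.706, 0.708, -0.0, -0.003]
contact_force: [0.4, 3.9, 4.9]
finger_gap: 0.0093
t: 46.7
position: [0.663, -0.3057, 0.3209]
eef_rot: [0.706, 0.708, 0.0, -0.003]
contact_force: [0.0, 6.0, 6.2]
finger_gap: 0.0094
bar est [ 0.66301808 -0.305743    0.33450213] [0.01796897 5.98989447 6.20876758] 0.009384368164990834 ang 1.4599874223380291 0.24399858358833926
```

```bash
python3 -m handwheel '[[0,2,-0.2,0,0,0,8],[0,0,0,0,0,0,8]]';python3 -m handwheel '[[0,2,-0.2,0,0,0,8],[0,0,0,0,0,0,8]]'
```

```text
t: 46.9
position: [0.6646, -0.3057, 0.3211]
eef_rot: [0.706, 0.708, -0.0, -0.003]
contact_force: [-1.1, 6.5, 5.3]
finger_gap: 0.0095
t: 47.1
position: [0.6652, -0.3057, 0.3212]
eef_rot: [0.707, 0.708, -0.001, -0.005]
contact_force: [-4.7, 5.6, 4.7]
finger_gap: 0.0092
```

```bash
python3 -m handwheel '[[0,-1,0,0,0,0,8],[0,0,0,0,0,0,14],[0,0,0,0,0,0,30],[0,0,0,0,0,0,40],[0,0,-20,0,0,0,40],[0,0,-35,0,0,0,40],[0,0,-40,0,0,0,40],[0,0,0,0,0,0,40]]';python3 -c "
from h import *
from m2 import *
p=shot('scene','s22')
C=cloud(p);B=C[(C[:,2]>.30)&(C[:,2]<.36)&(C[:,1]<-.22)&(C[:,1]>-.40)&(C[:,0]>.60)&(C[:,0]<.72)];print(np.percentile(B,[2,50,98],axis=0).round(4))
go(.5,-.224,.4,-90)"
```

```text
t: 47.9
position: [0.6671, -0.3089, 0.4227]
eef_rot: [0.707, 0.707, 0.002, 0.006]
contact_force: [-0.4, -0.1, 0.2]
finger_gap: 0.0399
[[ 0.6575 -0.3839  0.3031]
 [ 0.6631 -0.2828  0.3403]
 [ 0.6696 -0.2248  0.3462]]
t 48.0 P [ 0.6668 -0.3088  0.4195] yaw -90.0 turn [ 0.33  0.18 -0.  ] shift(new axes) mm [  84.8 -166.8   19.5] F [ 0.4 -0.3 -0.2] gap 0.0401
```

View pics/s22.png

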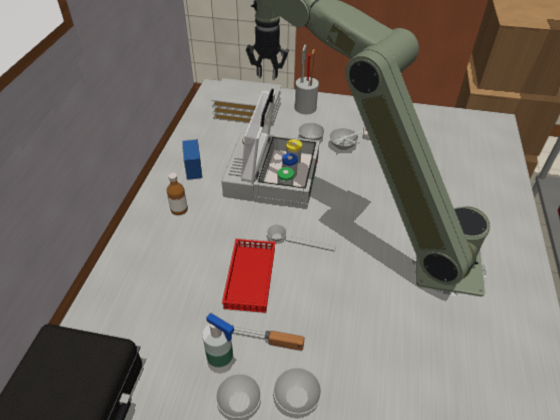

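```bash
python3 -m handwheel '[[10,-45,0,0,0,0,40],[10,-45,0,0,0,0,40],[15,-40,0,0,0,0,40],[40,-10,10,0,0,0,74],[45,0,30,0,0,0,74],[45,0,30,0,0,0,74],[0,0,30,0,0,0,74],[0,0,30,0,0,0,74]]';python3 -m handwheel '[[0,0,30,0,0,0,74],[0,0,30,0,0,0,74],[0,0,20,0,0,0,74],[0,0,0,0,0,0,74]]';python3 -c "
from h import *
from m2 import *
p=shot('top','t23')
try: cans(p,.1,.13,(.5,.7,-.5,-.1))
except Exception as e: print('err')
basket(p)
go(.581,-.2215,.185,-90)"
```

```text
t: 48.75
position: [0.5251, -0.1486, 0.2885]
eef_rot: [0.706, 0.708, -0.001, -0.001]
contact_force: [-0.1, 0.2, -0.5]
finger_gap: 0.0737
t: 49.15
position: [0.5232, -0.1493, 0.2064]
eef_rot: [0.707, 0.707, -0.002, -0.004]
contact_force: [-0.4, -0.3, 0.5]
finger_gap: 0.0736
green none 0
blue 97 [ 582.3 -307.9] 28.8 mean [ 0.5807 -0.3145  0.1086]
yellow 158 [ 581.4 -389. ] 29.2 mean [ 0.5814 -0.3884  0.1089]
rim 269 0.0391 ((617.6934814453125, 175.64752197265625), (130.34632873535156, 248.9569091796875), 5.862390995025635)
t 49.2 P [ 0.5247 -0.1497  0.2086] yaw -89.98 turn [-0.29 -0.08  0.02] shift(new axes) mm [-71.8  56.3  23.6] F [0.2 0.2 0.9] gap 0.0742
```

View pics/t23.png

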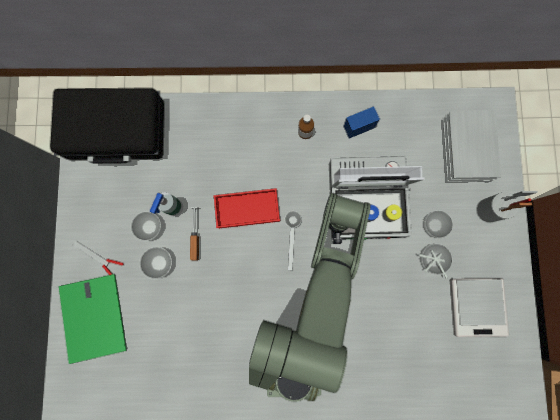

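```bash
python3 -m handwheel '[[-36,28,0,0,0,0,74],[-36,28,0,0,0,0,74],[0,0,20,0,0,0,74],[0,0,0,0,0,0,74],[0,0,0,0,0,0,74]]';python3 -c "
from h import *
p=shot('scene','s24')
a=p['frame'][60:230,180:430,::-1];cv2.imwrite('pics/s24c.png',cv2.resize(a,None,fx=3,fy=3))
go(.581,-.2215,.081,-90)"
```

```text
t: 49.7
position: [0.582, -0.2218, 0.1913]
eef_rot: [0.707, 0.707, -0.0, -0.0]
contact_force: [0.5, 0.2, 0.8]
finger_gap: 0.0737
t 49.8 P [ 0.5822 -0.2217  0.1919] yaw -89.95 turn [0.05 0.01 0.05] shift(new axes) mm [  0.2  -1.2 110.9] F [-0.  -0.  -0.6] gap 0.0738
```

View pics/s24c.png

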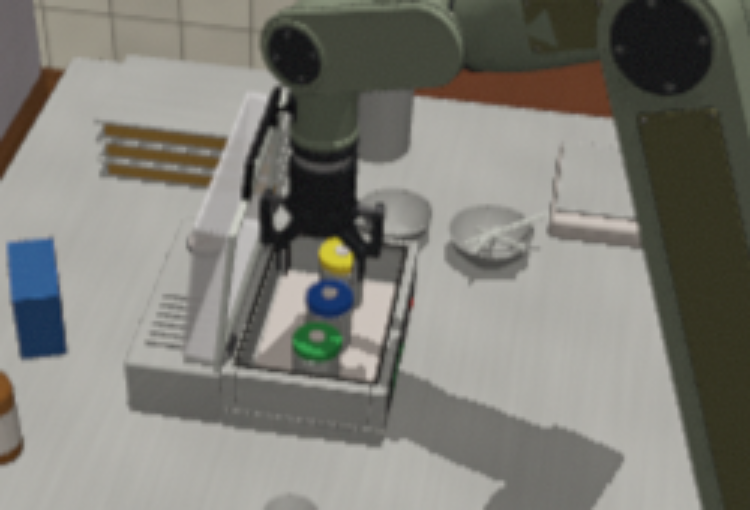

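```bash
python3 -m handwheel '[[0,-0.5,35,0,0,0,74],[0,0,35,0,0,0,74],[0,0,26,0,0,0,74],[0,0,14,0,0,0,74],[0,0,0,0,0,0,50],[0,0,0,0,0,0,50],[0,0,0,0,0,0,50],[0,0,0,0,0,0,50]]' 50; python3 -m handwheel '[[0,0,-8,0,0,0,50],[0,0,-25,0,0,0,50],[0,0,-35,0,0,0,50],[0,0,-35,0,0,0,50],[0,0,-5,0,0,-5.4,50],[0,0,0,0,0,0,50]]'; python3 -c "
from h import *
b=np.array([.617,.176]);a=np.radians(5.6)
for y in (80,0,-80): print(y,(b+[.005*np.cos(a)-y/1000*np.sin(a),.005*np.sin(a)+y/1000*np.cos(a)]).round(4))
go(.6145,.2565,.19,-84.6)
"
```

```text
t: 50.55
position: [0.5821, -0.2222, 0.0819]
eef_rot: [0.707, 0.707, 0.0, 0.001]
contact_force: [0.5, -0.6, -2.2]
finger_gap: 0.0589
t: 51.15
position: [0.5825, -0.2224, 0.1916]
eef_rot: [0.673, 0.74, 0.001, 0.002]
contact_force: [-0.4, 0.7, -3.3]
finger_gap: 0.0591
80 [0.6142 0.2561]
0 [0.622  0.1765]
-80 [0.6298 0.0969]
t 51.1 P [ 0.5825 -0.2224  0.1916] yaw -84.58 turn [0.24 0.12 0.02] shift(new axes) mm [473.8  76.9   1.6] F [-0.4  0.7 -3.3] gap 0.0591
```

```bash
python3 -m handwheel '[[30,3,0,0,0,0,50],[44,7,0,0,0,0,50],[44,7,0,0,0,0,50],[44,7,0,0,0,0,50],[44,7,0,0,0,0,50],[44,7,0,0,0,0,50],[44,7,0,0,0,0,50],[44,7,0,0,0,0,50]]' ; python3 -m handwheel '[[44,7,0,0,0,0,50],[44,8,0,0,0,0,50],[30,7,0,0,0,0,50],[18,3,0,0,0,0,50],[0,0,0,0,0,0,50],[0,0,0,0,0,0,50]]' ;  python3 -c "
from h import *
from m2 import *
p=shot('scene','s25');basket(p)
go(.6145,.2565,.056,-84.6)
"
```

```text
t: 51.95
position: [0.6006, 0.121, 0.1879]
eef_rot: [0.674, 0.739, -0.001, -0.001]
contact_force: [1.0, -1.8, -3.2]
finger_gap: 0.0587
t: 52.55
position: [0.6131, 0.2562, 0.1882]
eef_rot: [0.673, 0.74, -0.001, -0.0]
contact_force: [-0.1, -0.6, -2.7]
finger_gap: 0.0584
rim 392 0.0403 ((617.6693115234375, 178.60549926757812), (131.5821533203125, 254.606201171875), 5.777780055999756)
t 52.6 P [0.6132 0.2557 0.1884] yaw -84.65 turn [-0.07  0.07 -0.05] shift(new axes) mm [  0.7   1.3 132.4] F [ 0.8 -0.9 -2.6] gap 0.0586
```

```bash
python3 -m handwheel '[[0.5,1.5,35,0,0,0,50],[0,0,35,0,0,0,50],[0,0,30,0,0,0,50],[0,0,18,0,0,0,50],[0,0,8,0,0,0,50],[0,0,4,0,0,0,50],[0,0,2,0,0,0,50],[0,0,0,0,0,0,50]]' ; python3 -c "
from h import *
go(.6145,.2565,.056,-84.6)
"
```

```text
t: 53.4
position: [0.6156, 0.2577, 0.0579]
eef_rot: [0.673, 0.74, 0.001, 0.0]
contact_force: [-0.1, -0.5, -1.5]
finger_gap: 0.0586
t 53.4 P [0.6156 0.2577 0.0579] yaw -84.6 turn [ 0.1  -0.03  0.  ] shift(new axes) mm [-1.1 -1.2  1.9] F [-0.1 -0.5 -1.5] gap 0.0586
```

```bash
python3 -m handwheel '[[0,0,1.5,0,0,0,50],[0,0,1,0,0,0,50],[0,0,0,0,0,0,64],[0,0,0,0,0,0,74],[0,0,-30,0,0,0,74],[0,0,-40,0,0,0,74],[0,0,-40,0,0,0,74],[0,0,-20,0,0,5.4,74]]' ;  python3 -c "
from h import *
from m2 import *
p=shot('scene','s26');basket(p);cans(p,.076,.1,(.5,.8,0,.35))
p=shot('top','t26');cans(p,.1,.13,(.5,.7,-.5,-.1))
go(.5825,-.304,.185,-90)
"
```

```text
t: 54.2
position: [0.6166, 0.2585, 0.1892]
eef_rot: [0.708, 0.706, 0.003, 0.001]
contact_force: [0.9, -0.2, 0.4]
finger_gap: 0.0741
rim 388 0.0403 ((617.03076171875, 178.48318481445312), (130.7742462158203, 252.89474487304688), 5.601828098297119)
green 226 [615.1 258.6] 29.5 mean [0.6135 0.2617 0.0844]
blue none 0
yellow none 3
green none 0
blue 160 [ 582.8 -304.6] 29.3 mean [ 0.582  -0.3037  0.109 ]
yellow 156 [ 582.5 -390.3] 29.7 mean [ 0.5812 -0.3885  0.1095]
t 54.3 P [0.617  0.2587 0.1891] yaw -89.99 turn [ 0.48 -0.2   0.01] shift(new axes) mm [-562.7  -34.5    4.1] F [ 0.1 -0.9  0.7] gap 0.0742
```

View pics/s26.png

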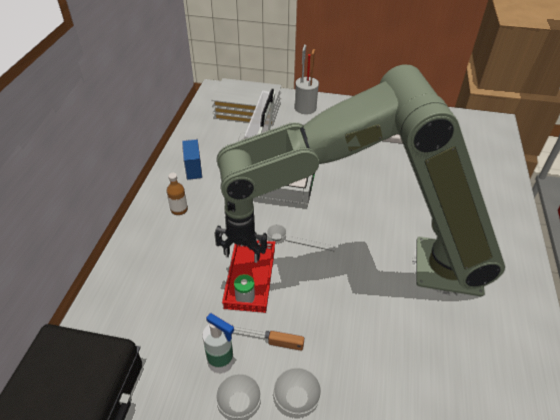

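```bash
python3 -m handwheel '[[-43,-6,0,0,0,0,74],[-43,-6,0,0,0,0,74],[-43,-6,0,0,0,0,74],[-43,-6,0,0,0,0,74],[-43,-5,0,0,0,0,74],[-43,-5,0,0,0,0,74],[-43,0,0,0,0,0,74],[-43,0,0,0,0,0,74]]' ; python3 -m handwheel '[[-43,0,0,0,0,0,74],[-43,0,0,0,0,0,74],[-43,0,0,0,0,0,74],[-43,0,0,0,0,0,74],[-46,0,0,0,0,0,74],[0,0,0,0,0,0,74],[0,0,0,0,0,0,74]]' ;  python3 -c "
from h import *
go(.5825,-.304,.081,-90)
"
```

```text
t: 55.1
position: [0.5801, -0.0878, 0.1831]
eef_rot: [0.706, 0.708, -0.001, -0.001]
contact_force: [0.7, 0.2, -0.9]
finger_gap: 0.074
t: 55.8
position: [0.5804, -0.3047, 0.1826]
eef_rot: [0.707, 0.707, -0.0, -0.001]
contact_force: [-0.8, 0.7, -0.3]
finger_gap: 0.0737
t 55.8 P [ 0.5804 -0.3047  0.1826] yaw -90.03 turn [-0.13 -0.11 -0.03] shift(new axes) mm [  0.7   2.1 101.6] F [-0.8  0.7 -0.3] gap 0.0737
```

```bash
python3 -m handwheel '[[0.7,1.5,30,0,0,0,74],[0,0,35,0,0,0,74],[0,0,25,0,0,0,74],[0,0,11,0,0,0,74],[0,0,0,0,0,0,50],[0,0,0,0,0,0,50],[0,0,0,0,0,0,50],[0,0,0,0,0,0,50]]' 50; python3 -m handwheel '[[0,0,-8,0,0,0,50],[0,0,-25,0,0,0,50],[0,0,-35,0,0,0,50],[0,0,-35,0,0,0,50],[0,0,-5,0,0,-5.4,50],[0,0,0,0,0,0,50]]'; python3 -c "
from h import *
from m2 import *
p=shot('scene','s27');basket(p);cans(p,.076,.1,(.5,.8,0,.35))
go(.622,.1765,.188,-84.6)
"
```

```text
t: 56.6
position: [0.5831, -0.3036, 0.0843]
eef_rot: [0.707, 0.707, 0.0, 0.001]
contact_force: [0.1, -0.3, -1.8]
finger_gap: 0.0587
t: 57.2
position: [0.5835, -0.3041, 0.1943]
eef_rot: [0.673, 0.74, 0.001, 0.002]
contact_force: [-0.2, -0.5, -2.3]
finger_gap: 0.0583
rim 448 0.0401 ((617.2752685546875, 178.6367950439453), (130.87478637695312, 255.54522705078125), 5.84859037399292)
green 219 [614.7 258.1] 29.7 mean [0.6135 0.2614 0.0846]
blue none 0
yellow none 3
t 57.2 P [ 0.5827 -0.3037  0.1924] yaw -84.68 turn [ 0.07  0.04 -0.08] shift(new axes) mm [474.3  84.3   4.4] F [-0.8  0.2 -3.2] gap 0.0583
```

```bash
python3 -m handwheel '[[30,3,0,0,0,0,50],[44,7,0,0,0,0,50],[44,8,0,0,0,0,50],[44,8,0,0,0,0,50],[44,8,0,0,0,0,50],[44,8,0,0,0,0,50],[44,8,0,0,0,0,50],[44,8,0,0,0,0,50]]' ; python3 -m handwheel '[[44,8,0,0,0,0,50],[44,8,0,0,0,0,50],[30,7,0,0,0,0,50],[18,3,0,0,0,0,50],[0,0,0,0,0,0,50],[0,0,0,0,0,0,50]]' ;  python3 -c "
from h import *
go(.622,.1765,.058,-84.6)
"
```

```text
t: 58.05
position: [0.6076, 0.0401, 0.1901]
eef_rot: [0.674, 0.739, -0.001, -0.001]
contact_force: [1.3, 0.7, -2.8]
finger_gap: 0.0588
t: 58.65
position: [0.6211, 0.1754, 0.1905]
eef_rot: [0.673, 0.74, -0.001, -0.0]
contact_force: [-0.7, -0.2, -2.4]
finger_gap: 0.0584
t 58.6 P [0.6211 0.1754 0.1905] yaw -84.6 turn [-0.11  0.07  0.  ] shift(new axes) mm [  1.    1.  132.5] F [-0.7 -0.2 -2.4] gap 0.0584
```

```bash
python3 -m handwheel '[[0,0,35,0,0,0,50],[0,0,35,0,0,0,50],[0,0,30,0,0,0,50],[0,0,18,0,0,0,50],[0,0,8,0,0,0,50],[0,0,4,0,0,0,50],[0,0,2.5,0,0,0,50],[0,0,1,0,0,0,50]]' ; python3 -m handwheel '[[0,0,0.5,0,0,0,50],[0,0,0,0,0,0,50]]'
```

```text
t: 59.45
position: [0.6222, 0.1761, 0.0588]
eef_rot: [0.673, 0.74, 0.001, 0.001]
contact_force: [0.5, -0.6, -2.9]
finger_gap: 0.0586
t: 59.65
position: [0.6219, 0.1764, 0.058]
eef_rot: [0.673, 0.74, 0.001, 0.0]
contact_force: [0.7, 0.2, -3.4]
finger_gap: 0.0586
```

```bash
python3 -m handwheel '[[0,0,1,0,0,0,50],[0,0,0,0,0,0,64],[0,0,0,0,0,0,74],[0,0,-30,0,0,0,74],[0,0,-40,0,0,0,74],[0,0,-40,0,0,0,74],[0,0,-20,0,0,5.4,74],[0,0,0,0,0,0,74]]' ;  python3 -c "
from h import *
from m2 import *
p=shot('scene','s28');basket(p);cans(p,.076,.1,(.5,.8,0,.35))
p=shot('top','t28');cans(p,.1,.13,(.5,.7,-.5,-.1))
go(.582,-.389,.185,-90)
"
```

```text
t: 60.45
position: [0.6237, 0.1769, 0.191]
eef_rot: [0.707, 0.707, 0.004, 0.002]
contact_force: [1.0, 0.1, -0.5]
finger_gap: 0.074
rim 436 0.0401 ((617.314453125, 178.7093505859375), (130.7742462158203, 252.8855743408203), 5.697566032409668)
green 227 [615.3 258.1] 30.4 mean [0.6132 0.2614 0.0847]
blue 199 [619.7 173.8] 30.7 mean [0.6202 0.1784 0.0844]
yellow none 1
green none 0
blue none 0
yellow 156 [ 581.5 -390.1] 29.3 mean [ 0.5813 -0.3885  0.1087]
t 60.5 P [0.6214 0.1762 0.1864] yaw -89.89 turn [ 0.02 -0.01  0.11] shift(new axes) mm [-565.2  -39.4    1.4] F [-0.2  0.1 -0.8] gap 0.0741
```

View pics/s28.png

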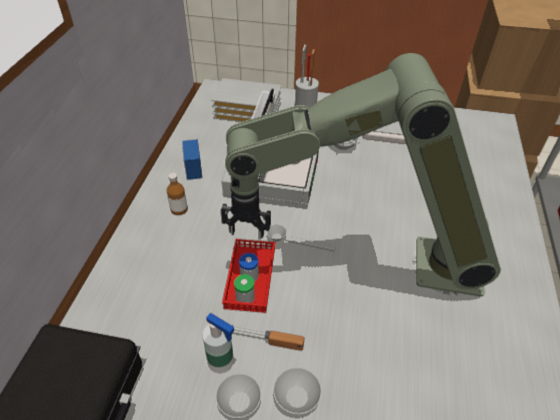

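Green (245,286) and blue (248,265) stand in the basket. Now the yellow one.

```bash
python3 -m handwheel '[[-43,-7,0,0,0,0,74],[-43,-7,0,0,0,0,74],[-43,-7,0,0,0,0,74],[-43,-7,0,0,0,0,74],[-43,-7,0,0,0,0,74],[-43,-4,0,0,0,0,74],[-43,0,0,0,0,0,74],[-43,0,0,0,0,0,74]]' ; python3 -m handwheel '[[-43,0,0,0,0,0,74],[-43,0,0,0,0,0,74],[-43,0,0,0,0,0,74],[-43,0,0,0,0,0,74],[-49,0,0,0,0,0,74],[0,0,0,0,0,0,74],[0,0,0,0,0,0,74]]' ;  python3 -c "
from h import *
go(.582,-.389,.081,-90)
"
```

```text
t: 61.35
position: [0.5813, -0.1691, 0.1842]
eef_rot: [0.707, 0.708, -0.001, -0.002]
contact_force: [1.1, 0.4, 0.6]
finger_gap: 0.0741
t: 62.05
position: [0.5817, -0.3892, 0.1835]
eef_rot: [0.707, 0.707, -0.0, -0.002]
contact_force: [-0.2, 0.8, -0.0]
finger_gap: 0.074
t 62.0 P [ 0.5817 -0.3892  0.1835] yaw -90.05 turn [-0.2  -0.18 -0.05] shift(new axes) mm [  0.2   0.3 102.5] F [-0.2  0.8 -0. ] gap 0.074
```

```bash
python3 -m handwheel '[[0.2,0,30,0,0,0,74],[0,0,35,0,0,0,74],[0,0,25,0,0,0,74],[0,0,12,0,0,0,74],[0,0,0,0,0,0,50],[0,0,0,0,0,0,50],[0,0,0,0,0,0,50],[0,0,0,0,0,0,50]]' 50; python3 -m handwheel '[[0,0,-8,0,0,0,50],[0,0,-25,0,0,0,50],[0,0,-35,0,0,0,50],[0,0,-35,0,0,0,50],[0,0,-5,0,0,-5.4,50],[0,0,0,0,0,0,50]]'; python3 -c "
from h import *
from m2 import *
p=shot('scene','s29');basket(p);cans(p,.076,.1,(.5,.8,0,.35))
go(.630,.0955,.188,-84.6)
"
```

```text
t: 62.85
position: [0.5833, -0.3887, 0.0855]
eef_rot: [0.707, 0.707, 0.0, 0.001]
contact_force: [-0.6, -0.9, -2.1]
finger_gap: 0.0587
t: 63.45
position: [0.5835, -0.3891, 0.1955]
eef_rot: [0.673, 0.74, 0.0, 0.003]
contact_force: [0.9, -0.0, -2.7]
finger_gap: 0.0582
rim 450 0.0401 ((616.83984375, 178.37208557128906), (129.80955505371094, 253.9976806640625), 5.473756313323975)
green 230 [614.1 257.7] 30.1 mean [0.6129 0.2611 0.0846]
blue 192 [620.3 174.9] 30.2 mean [0.6203 0.1781 0.0842]
yellow none 1
t 63.5 P [ 0.5828 -0.3886  0.1935] yaw -84.67 turn [ 0.08  0.06 -0.07] shift(new axes) mm [477.5  92.5   5.5] F [ 0.1 -0.2 -1.7] gap 0.0585
```

```bash
python3 -m handwheel '[[30,4,0,0,0,0,50],[44,9,0,0,0,0,50],[44,9,0,0,0,0,50],[44,9,0,0,0,0,50],[44,9,0,0,0,0,50],[44,9,0,0,0,0,50],[44,9,0,0,0,0,50],[44,9,0,0,0,0,50]]' ; python3 -m handwheel '[[44,9,0,0,0,0,50],[44,9,0,0,0,0,50],[30,5,0,0,0,0,50],[21.5,3,0,0,0,0,50],[0,0,0,0,0,0,50],[0,0,0,0,0,0,50]]' ;  python3 -c "
from h import *
go(.630,.0955,.060,-84.6)
"
```

```text
t: 64.3
position: [0.6166, -0.0441, 0.1913]
eef_rot: [0.674, 0.739, -0.001, -0.001]
contact_force: [0.7, 0.3, -2.6]
finger_gap: 0.0582
t: 64.9
position: [0.6295, 0.0956, 0.1912]
eef_rot: [0.673, 0.74, -0.001, -0.001]
contact_force: [-0.3, 0.2, -1.6]
finger_gap: 0.0582
t 64.9 P [0.6295 0.0956 0.1912] yaw -84.57 turn [-0.14  0.04  0.03] shift(new axes) mm [ -0.2   0.4 131.2] F [-0.3  0.2 -1.6] gap 0.0582
```

```bash
python3 -m handwheel '[[0,0,35,0,0,0,50],[0,0,35,0,0,0,50],[0,0,30,0,0,0,50],[0,0,18,0,0,0,50],[0,0,8,0,0,0,50],[0,0,4,0,0,0,50],[0,0,2,0,0,0,50],[0,0,0,0,0,0,50]]' ; python3 -m handwheel '[[0,0,1,0,0,0,50],[0,0,0,0,0,0,50]]'
```

```text
t: 65.7
position: [0.6308, 0.0954, 0.0612]
eef_rot: [0.673, 0.74, 0.001, 0.001]
contact_force: [0.8, 0.1, -2.5]
finger_gap: 0.0585
t: 65.9
position: [0.6306, 0.0957, 0.0601]
eef_rot: [0.673, 0.74, 0.001, 0.0]
contact_force: [-0.3, -0.2, -2.8]
finger_gap: 0.0587
```

```bash
python3 -m handwheel '[[0,0,1,0,0,0,50],[0,0,0.5,0,0,0,64],[0,0,0,0,0,0,74],[0,0,-30,0,0,0,74],[0,0,-40,0,0,0,74],[0,0,-40,0,0,0,74],[0,-30,-20,0,0,0,74],[0,-40,0,0,0,0,74]]' ;  python3 -m handwheel '[[0,-40,0,0,0,0,74],[-40,-40,0,0,0,0,74],[-40,-40,0,0,0,0,74],[-40,0,0,0,0,0,74],[0,0,0,0,0,0,74],[0,0,0,0,0,0,74]]';python3 -c "
from h import *
from m2 import *
p=shot('scene','s30');basket(p);cans(p,.076,.1,(.5,.8,0,.35));puller(p,(.3,.7,.33,.45))
p=shot('top','t30');basket(p);cans(p,.076,.1,(.5,.7,0,.35));puller(p,(.3,.7,.33,.45))
C=cloud(p);B=C[(C[:,2]>.30)&(C[:,2]<.36)&(C[:,1]<-.22)&(C[:,1]>-.40)&(C[:,0]>.60)&(C[:,0]<.72)];print(np.percentile(B,[2,50,98],axis=0).round(4))
st()
"
```

```text
t: 66.7
position: [0.5634, 0.0894, 0.1918]
eef_rot: [0.673, 0.74, 0.004, 0.003]
contact_force: [0.4, 0.4, -0.5]
finger_gap: 0.0741
t: 67.3
position: [0.4611, -0.0322, 0.1883]
eef_rot: [0.674, 0.739, 0.001, 0.0]
contact_force: [0.7, -1.0, 1.2]
finger_gap: 0.0742
rim 414 0.0404 ((616.7916870117188, 178.92222595214844), (129.8335723876953, 254.57159423828125), 5.545642375946045)
green 224 [615.3 257.8] 29.8 mean [0.613  0.2607 0.0848]
blue 206 [621.8 173.3] 30.4 mean [0.6199 0.1768 0.0845]
yellow 179 [634.  148.4] 85.3 mean [0.6294 0.0967 0.0844]
handle 331 [0.4626 0.3894 0.0426] 0.051 ((462.33612060546875, 388.15911865234375), (26.17498207092285, 95.63984680175781), 89.52396392822266)
rim 283 0.039 ((617.2725219726562, 175.61520385742188), (130.30044555664062, 248.58506774902344), 5.589252471923828)
green 140 [614.8 255.9] 29.4 mean [0.6136 0.2555 0.0839]
blue 142 [621.1 171.8] 28.3 mean [0.6215 0.1714 0.0836]
yellow 142 [630.5  90.8] 29.3 mean [0.63   0.0902 0.0834]
handle 166 [0.4626 0.3833 0.0431] 0.052 ((464.6363830566406, 384.5447998046875), (94.20498657226562, 27.465049743652344), 0.3122642934322357)
[[ 0.6586 -0.3847  0.3147]
 [ 0.6635 -0.3095  0.3394]
 [ 0.67   -0.2273  0.3464]]
{'t': 67.4, 'joints': [-0.0925, 0.1777, 1.8775, 0.0006, 1.086, -0.188], 'position': [0.4612, -0.0311, 0.188], 'eef_rot': [0.6727, 0.74, 0.0003, 0.0], 'contact_force': [-0.9329, 0.184, 0.0931], 'finger_gap': 0.0739}
```

View pics/s30.png

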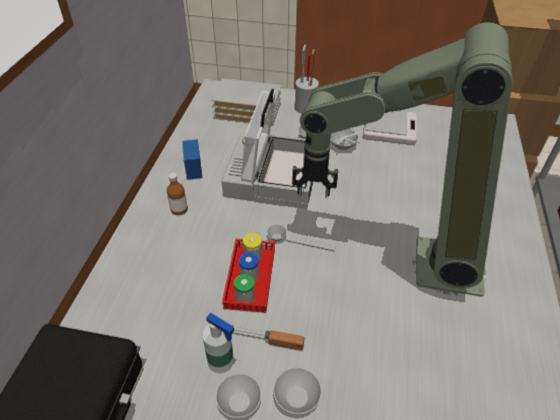

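View pics/t30.png

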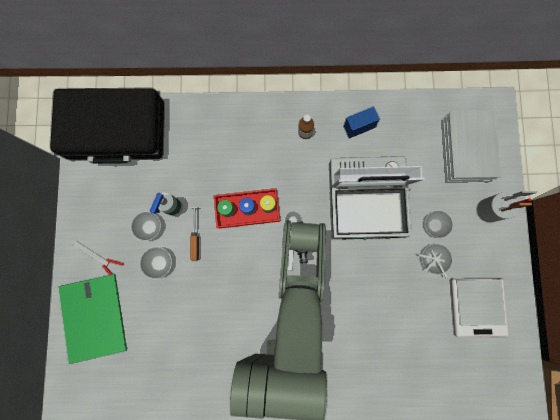

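```bash
python3 -c "
from h import *
print(manip.hand_in())"
```

```text
the job is handed in; nothing more can be done
None
```

The job is handed in at about 67 s of the 210 s allowed, with every step carried out in order. No verdict came back.

**What I did**
- I hooked the basket with the puller and dragged it to x ≈ 0.617 m, then laid the puller back flat on the table.
- I stood all three canisters in the chamber and gripped the lid bar, closing the lid slowly. It stayed shut for over 4 s: the dome measured level (slope about 0.003) and I pressed with about 18 N.
- I eased the lid back up, still in the grip, until it pushed back against its stop. Then I put green, blue and yellow back in the basket.

**Last checks**
- **Canisters:** all three stand upright, lid tops at z ≈ 0.084 m. In the basket frame they sit at about y = +82, -4 and -86 mm, x within about 5 mm of the middle.
- **Basket:** it stands at (0.617, 0.176), rim at 39–40 mm, so flat on the table.
- **Puller:** it lies flat, handle top at 43 mm, at about (0.463, 0.385).
- **Lid:** the bar is at x 0.6635, z 0.339, the same as at the start, so the lid is fully up.
- **Bystanders:** bowls and spray bottle look unmoved in the pictures. The ladle's bowl also looks in place, but the arm partly hid its handle in the last top view. I did not measure how far any of them had moved.

**What fell short or disagreed**
- The basket is about 25–30 mm beyond the exact middle of the chamber. I stopped there to keep clear of the ladle; it is inside the 0.66 m and 0.68 m limits.
- In the last top view blue and yellow sit about 5 mm nearer the sealer than where I released them. I did not resolve why, but both are well inside the limits.
- My estimates of the hinge's x position ranged from 0.685 to 0.697 m, so I followed the lid's arc partly by force.

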